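# Click the telescoping neck rest into its sleeve

## Robot

A 6-joint arm with a two-finger parallel gripper is mounted at the origin on the work surface. World frame = base frame: x ahead of the robot, y to its left, z up, the work surface at z = 0. Lengths are in m, angles in rad, forces in N, time in s.
With the tool pointing down it reaches from about 0.375 to 0.975 m from the base axis. Payload 3.8 kg.
Tool frame: the origin (TCP) lies on the centre line of the jaws, within the pads' length; the fingertips stand 14 mm ahead of it and the grasp point (between the pads) lies 5 mm behind it; x points along the fingers, y is the direction in which the jaws open and shut, and the axes are right-handed (so a half turn about x gives the same grasp; the last joint's range is limited). The gripper opens to 85 mm and grips with 20 to 120 N. Pads are 22 mm wide; open, the fingers measure 114 mm over their backs; the gripper's body (76 mm by 85 mm) begins 54 mm behind the grasp point. The pads swing forward as they close: fully open they stand 13 mm farther back than shut.
Start: joints at [1.128, 0.264, 1.604, -0, 1.274, -0.037], TCP at [0.266, 0.62, 0.22] pointing down, gripper open.
Joint ranges: [-2.63, 2.63], [-0.94, 2.18], [0.31, 2.57], [-1.31, 4.45], [0, 2.66], [-2.55, 2.55]. Speed limits (rad/s): [2.57, 2.57, 3.14, 3.14, 3.14, 3.14].

## Interface

Orientations are given as a rotation vector (axis times angle).
In Python, from workcell import bot gives the robot as it stands.
- The arm moves only by the shell command python3 -m creep 'ROWS' [FORCE]. ROWS is JSON, a list of rows, each an object with "grip": the finger opening in cm, from 0 to 8.54; "dp": the shift along the tool's x, y, z in cm, a list of three; "rotation": the turn, a rotation vector about the tool's x, y, z in rad, a list of three. A call has 1 to 5 rows; each row is the pose to reach, as a shift and turn from the pose commanded when the call began, along the tool's axes at that moment; what a row does not reach only later rows make up. A row lasts 1/12 s, in which the tool goes at most 41.7 mm and 7.16 degrees, less where a joint would pass 70% of its speed; a pose out of reach is approached as far as the arm can. A call with a gripper value outside its range is refused whole. The fingers move at their own pace and stop on an object; FORCE is the grip in N (left out, the last holds). Time passes only in rows, so rows that repeat a pose let the fingers close. It gives the time, the measured TCP pose, the force and the opening at its end, in the units of the state.
- bot.read_state(): the state, without advancing time (a new reading comes with each control period).
- bot.read_camera(name): name is "scene" or "top" or "wrist"; returns (picture, depth): 400x640x3 uint8, red, green, blue; 400x640 float32, m along the optical axis (not along the pixel's ray), 0 where there is no reading.
- bot.get_calibration(name): a dict with "fx", "fy", "cx", "cy" (pixels), "rvec" (rotation vector, rad) and "tvec" (3), from world to camera coordinates, as OpenCV has them. Camera axes: x right, y down, z forward; pixel columns grow to the right and rows downward; lengths in m; the calibration is good to about 2 mm. A picture is of the moment at which its call begins: read the wrist's pose just before it. get_calibration takes no time and is no camera call; for the wrist camera it gives the pose at the moment of the call.
- bot.finish_job(): hands the job in, once; it reports no verdict.
The state is a dict: "time": time; "q": joint angles; "joint_vel": joint speeds; "joint_torque": joint torques, N m; "tool_pos": TCP position; "tcp_rot": TCP orientation; "wrist_force": force on the tool from outside, world axes, zero at the start; "torque": the same for the moment, N m; "width": opening from 0.0 (shut) to 1.0 (fully open).
Only numpy, scipy, OpenCV 4.12 (cv2) and the standard library are available. Lean on these libraries where they do the work, as an engineer would, in place of code of your own. Each camera call takes 0.05 s, during which the arm holds its last target.

## Task

Shorten the telescoping neck rest: pinch the two red spring buttons on its tube flush, slide the tube into the sleeve so that the buttons go under the mouth, then push it on gently, feeling for the windows, until both buttons pop out through them and lock. Never force the tube against the sleeve (keep the push under about 25 N), let go of everything at the end and leave the other things on the bench where they are.

Things in the scene. Friction and masses are not known exactly. Their poses are not given: they have to be found in the camera images.
- sleeve_mouth (a point): Centre of the fixed sleeve's mouth, on the tube's axis, 100 mm above the table. x: level, along the tube, out of the sleeve towards the fork (the tube slides in along -x); y: level, across the tube; z: up. The mouth is a blue collar, 40 x 40 mm outside, 28 mm long, its opening 28 mm square, 1 mm clear of the tube all round
- sleeve: The fixed sleeve, origin on the table under the mouth, axes as sleeve_mouth. Behind the collar each side has a brass strike plate with one window 17 mm long; the two are opposite each other, centred 46 to 70 mm behind the mouth, at a setting that differs each time and is not measured: feel for it. A block 36 mm wide carries it, on a board 12 mm thick, 100 mm wide, up to 30 mm ahead of the mouth
- rest_tube (a joint): Slide of the aluminium tube (26 x 26 mm square, level, held by the sleeve) in m: the place of the buttons' centre along sleeve_mouth's x axis. Positive: outside the mouth; negative: inside. Limits -0.088 to 0.060. It slides with 1 to 2 N, inside the sleeve, where the buttons rub, with 3 to 5 N, and stays where it is left
- buttons_mid (a point): Point on the tube's axis midway between the two red buttons, axes as sleeve_mouth. The tube is plain and free to grip (26 mm wide) from 10 to 150 mm beyond this point along +x
- button_l (a joint): How far the +y button is pressed in, m: 0 out, 6 mm proud of the tube's side; 0.006 flush; limit 0.008. Spring 1.6 N out, 4 N flush. Standing proud it stops dead against the mouth; less than 2 mm proud it passes under the collar. If the front half is not under the collar when the fingers meet the mouth, it springs out again. Under the wall it stays 1 mm proud; in a window it pops fully out
- button_r (a joint): The same for the -y button. They need both to be in at once
- button_l_tip (a point): Outer tip of the +y button: red, round, 14 mm across, at half the tube's height on the tube's +y side face; the last 2 mm taper to 8 mm across. 38 mm over both buttons when out. To get it under the collar, press with the pads on its rear (+x) half only, the pads' front edge near the button's centre
- button_r_tip (a point): Outer tip of the -y button, like the other, on the tube's -y side face
- rest_fork (a point): Middle of the felt-lined wooden fork on the free end of the tube, 168 mm beyond buttons_mid along +x and 30 mm above the tube's axis. 92 mm wide across the tube, 22 mm along it, prongs up to 65 mm above the tube's axis
- wedge_a_mid (a point): centre of a pale wooden wedge block, 85 x 26 x 22 mm, lying flat. Bystander
- wedge_b_mid (a point): centre of a brown wooden wedge block, 85 x 26 x 22 mm, lying flat. Bystander
- screwdriver_grip (a point): grip of a screwdriver 160 mm long, lying. Bystander
- tape_ring_mid (a point): centre of a yellow tape core ring, 60 mm across, 18 mm high, lying. Bystander
- glue_bottle_mid (a point): middle of a white glue bottle, 44 mm across, 100 mm tall, standing. Bystander
- pick_jar_mid (a point): middle of a glass jar, 60 mm across, 75 mm tall, standing. Bystander
- brush_grip (a point): grip of a brush 150 mm long, lying. Bystander

How it is judged:
By the outcome, as a careful person would: the job done as asked, in the order asked, and still so for the second after the job is handed in, with the robot touching nothing.
It also fails if it takes over 58 s, if anything falls off the work surface, if the arm or the gripper's body presses on something with over 40 N, if the wrist force passes 120 N, or if a joint passes its speed limit or range.

## Working session

There is one attempt and no reset: what is moved stays moved. The work goes in short steps, Python scripts to look and compute and a shell command to move; the robot and the scene stay as the last step left them, time stands still between calls to the robot, and variables do not carry over. Pictures are saved under pics/ and viewed, and the job is handed in when it is done.

```bash
ls; mkdir -p pics; python3 - <<'E'
from workcell import bot
import cv2
s=bot.read_state();print(s)
for n in ["scene","top","wrist"]:
    p,d=bot.read_camera(n);cv2.imwrite(f"pics/{n}0.png",p[:,:,::-1]);import numpy as np;np.savez(f"{n}0.npz",p=p,d=d)
    print(n,bot.get_calibration(n))
E
```

```text
pics
{'time': 0.0, 'q': array([ 1.12808324e+00,  2.64729199e-01,  1.60538610e+00,  2.00323394e-06,
        1.27371717e+00, -3.68869963e-02]), 'joint_vel': array([-0.00086454, -0.00077765, -0.00092525,  0.00045937, -0.00047052,
        0.00115751]), 'joint_torque': array([-7.75492317e-04, -5.15122998e+01, -3.67300808e+01,  1.82665640e-04,
        1.32045770e-02,  1.96647801e-05]), 'tool_pos': array([0.26613929, 0.61948371, 0.21907168]), 'tcp_rot': array([ 0.31664446,  1.54778785, -0.3200809 ]), 'wrist_force': array([0.16415147, 0.57965321, 0.30024243]), 'torque': array([ 1.49121313e-02, -2.90692390e-05,  1.49515717e-02]), 'width': 1.0033365435379926}
scene {'fx': 471.0377936929805, 'fy': 471.0377936929805, 'cx': 323.1158329522768, 'cy': 198.5990355276923, 'rvec': array([ 1.33530755,  2.267702  , -0.85431539]), 'tvec': array([ 0.27678247, -0.21401942,  1.66064989])}
top {'fx': 392.70714131286775, 'fy': 392.70714131286775, 'cx': 320.8343436748128, 'cy': 194.31920771468089, 'rvec': array([ 2.14471575, -2.18750159,  0.13944787]), 'tvec': array([-0.04425688,  0.52100745,  1.08720902])}
wrist {'fx': 322.31042545255906, 'fy': 322.31042545255906, 'cx': 322.4056269521912, 'cy': 198.7131180349852, 'rvec': array([-2.42528116, -1.59863636, -0.21763893]), 'tvec': array([-0.67432388, -0.0350552 ,  0.37694174])}
```

View pics/scene0.png

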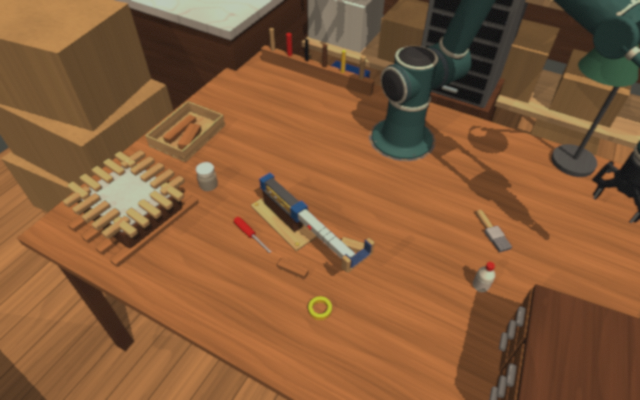

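View pics/top0.png

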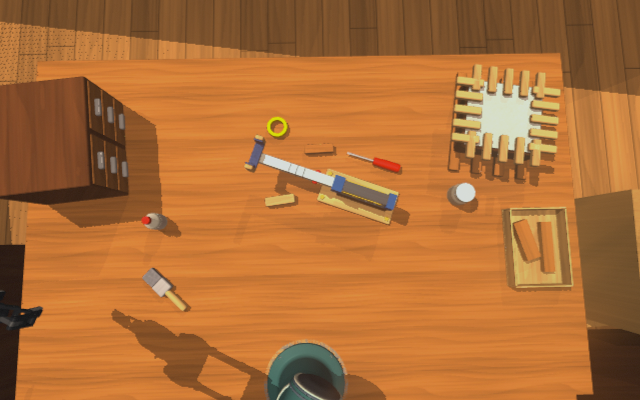

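View pics/wrist0.png

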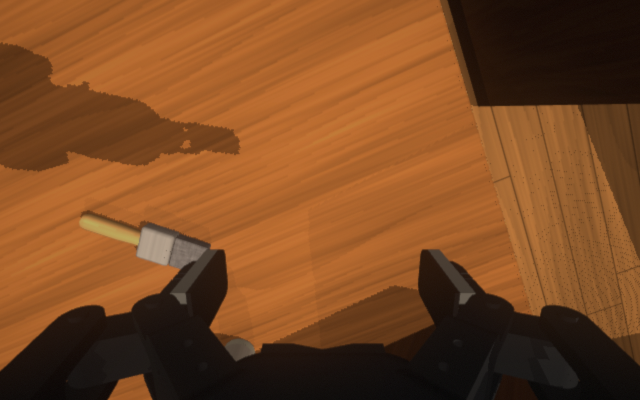

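```bash
cat > h.py <<'E'
import numpy as np, cv2
from scipy.spatial.transform import Rotation as R
def world(c,d):
    v,u=np.mgrid[0:d.shape[0],0:d.shape[1]].astype(float)
    P=np.stack([(u-c['cx'])/c['fx']*d,(v-c['cy'])/c['fy']*d,d],-1)
    Rm=R.from_rotvec(c['rvec']).as_matrix()
    return (P-c['tvec'])@Rm
def proj(c,p):
    return cv2.projectPoints(np.atleast_2d(np.array(p,float)),c['rvec'],c['tvec'],np.array([[c['fx'],0,c['cx']],[0,c['fy'],c['cy']],[0,0,1.]]),None)[0][:,0]
E
python3 - <<'E'
from h import *
from workcell import bot
z=np.load('top0.npz');p,d=z['p'],z['d'];c=bot.get_calibration('top')
W=world(c,d)
cv2.imwrite('pics/top0z.png',cv2.resize(p[100:250,220:430,::-1],None,fx=3.8,fy=3.8,interpolation=cv2.INTER_NEAREST))
for u,v in [(277,127),(319,149),(280,201),(390,165),(360,156),(463,192),(152,220),(175,300),(256,153),(300,170),(320,178),(338,184),(365,192),(390,200),(337,210)]:
    print(u,v,W[v,u].round(4))
hsv=cv2.cvtColor(p,cv2.COLOR_RGB2HSV)
m=np.zeros(d.shape,bool);m[140:200,240:350]=1
m&=(W[...,2]>.107)&(W[...,2]<.118)
q=W[m];print(len(q),q[:,2].mean())
cc=q[:,:2].mean(0);U,S,V=np.linalg.svd(q[:,:2]-cc);print(cc,V[0],np.degrees(np.arctan2(V[0,1],V[0,0])),(q[:,:2]-cc)@V[0]@np.ones(0) if 0 else [((q[:,:2]-cc)@V[0]).min(),((q[:,:2]-cc)@V[0]).max(),((q[:,:2]-cc)@V[1]).min(),((q[:,:2]-cc)@V[1]).max()])
E
```

```text
277 127 [0.7277 0.0715 0.0023]
319 149 [ 0.6549 -0.0521  0.0179]
280 201 [0.5042 0.0627 0.0204]
390 165 [ 0.6025 -0.2566  0.024 ]
360 156 [ 0.6313 -0.1709  0.0205]
463 192 [ 0.5138 -0.4447  0.0744]
152 220 [0.4537 0.403  0.0761]
175 300 [0.2337 0.356  0.0204]
256 153 [0.6211 0.1147 0.1278]
300 170 [0.5768 0.0006 0.1106]
320 178 [ 0.5539 -0.0522  0.1131]
338 184 [ 0.5358 -0.099   0.1213]
365 192 [ 0.5141 -0.1701  0.1143]
390 200 [ 0.4911 -0.2343  0.1196]
337 210 [ 0.477  -0.1012 -0.003 ]
894 0.112222424610937
[ 0.57136266 -0.00652927] [-0.34939228 -0.93697654] -110.45014888715423 [np.float64(-0.12181407798235548), np.float64(0.1353767270851626), np.float64(-0.04243748751917593), np.float64(0.03533394598793899)]
```

View pics/top0z.png

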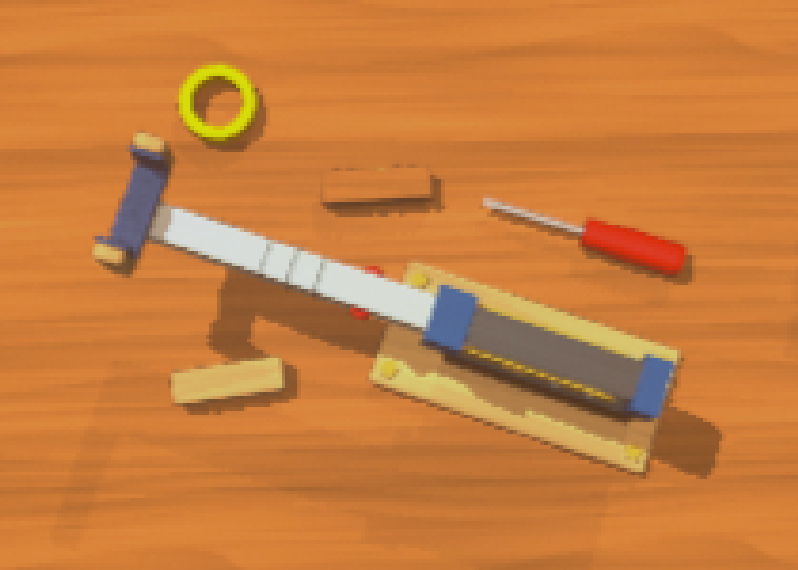

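```bash
cat >> h.py <<'E'
def rel(s,tp,tR):
    R0=R.from_rotvec(s['tcp_rot'])
    return (R0.inv().apply(np.array(tp)-s['tool_pos'])*100).round(2),(R0.inv()*tR).as_rotvec().round(4)
def toolR(yax):
    x=np.array([0,0,-1.]);y=np.array([yax[0],yax[1],0]);y/=np.linalg.norm(y);return R.from_matrix(np.stack([x,y,np.cross(x,y)],1))
E
python3 - <<'E'
from h import *
from workcell import bot
z=np.load('top0.npz');p,d=z['p'].astype(int),z['d'];c=bot.get_calibration('top')
W=world(c,d)
s=bot.read_state();M=R.from_rotvec(s['tcp_rot']).as_matrix();print(M.round(3))
cw=bot.get_calibration('wrist');Rc=R.from_rotvec(cw['rvec']).as_matrix();C=-Rc.T@cw['tvec'];print('cam in tool',M.T@(C-s['tool_pos']), 'fwd',M.T@Rc[2])
# tube only
m=np.zeros(d.shape,bool);m[150:190,264:332]=1
m&=(W[...,2]>.105)&(W[...,2]<.12)&(p.min(-1)>130)
v,u=np.nonzero(m)
# ray-plane at z=.113
Rm=R.from_rotvec(c['rvec']).as_matrix();Cc=-Rm.T@c['tvec']
def ray(u,v,z):
    r=np.stack([(u-c['cx'])/c['fx'],(v-c['cy'])/c['fy'],np.ones_like(u,float)],-1)@Rm
    return Cc+r*((z-Cc[2])/r[:,2])[:,None]
q=ray(u,v,.113)[:,:2];cc=q.mean(0);U,S,V=np.linalg.svd(q-cc);e=V[0]*np.sign(V[0,1]);n=np.array([-e[1],e[0]])
print(len(q),cc,e,np.degrees(np.arctan2(e[1],e[0])),np.percentile((q-cc)@n,[1,99]),((q-cc)@e).min(),((q-cc)@e).max())
def coords(mask,z,name):
    v,u=np.nonzero(mask);w=ray(u,v,z)[:,:2]-cc
    a=w@e;b=w@n;print(name,len(a),'along',a.min(),a.max(),np.median(a),'across',b.min(),b.max(), 'zmed',np.median(W[v,u,2]))
red=(p[...,0]>130)&(p[...,1]<60)&(p[...,2]<60)
for r in [(slice(165,175),slice(305,330)),(slice(178,188),slice(305,330))]:
    mm=np.zeros(d.shape,bool);mm[r]=1;coords(mm&red,.105,'red')
blue=(p[...,2]>p[...,0]+40)
mm=np.zeros(d.shape,bool);mm[170:200,325:350]=1;coords(mm&blue,.12,'collar')
mm=np.zeros(d.shape,bool);mm[130:175,240:268]=1;coords(mm&blue,.13,'fork')
E
```

```text
[[-0.001  0.395  0.919]
 [-0.002  0.919 -0.395]
 [-1.    -0.002 -0.   ]]
cam in tool [-0.152025    0.00023616 -0.06813167] fwd [9.62936232e-01 2.67088860e-04 2.69729015e-01]
663 [0.5772346  0.00753153] [0.34639072 0.93809033] 69.7332861630216 [-0.0121553  0.0122369] -0.09856679641340399 0.09803169418419677Traceback (most recent call last):
  File "<stdin>", line 23, in <module>
  File "<stdin>", line 20, in coords
    return umr_minimum(a, axis, None, out, keepdims, initial, where)
ValueError: zero-size array to reduction operation minimum which has no identity
```

```bash
python3 - <<'E'
from h import *
from workcell import bot
z=np.load('top0.npz');p,d=z['p'].astype(int),z['d'];c=bot.get_calibration('top')
W=world(c,d);Rm=R.from_rotvec(c['rvec']).as_matrix();Cc=-Rm.T@c['tvec']
e=np.array([0.34639,0.93809]);n=np.array([-e[1],e[0]]);cc=np.array([.57723,.00753])
def ray(u,v,z):
    r=np.stack([(u-c['cx'])/c['fx'],(v-c['cy'])/c['fy'],np.ones_like(u,float)],-1)@Rm
    return Cc+r*((z-Cc[2])/r[:,2])[:,None]
def coords(mask,z,name):
    v,u=np.nonzero(mask);w=ray(u,v,z)[:,:2]-cc
    a=w@e;b=w@n;print(name,len(a),'along',a.min(),a.max(),np.median(a),'across',b.min(),b.max(), 'zmed',np.median(W[v,u,2]))
red=(p[...,0]>110)&(p[...,1]<.4*p[...,0])&(p[...,2]<.4*p[...,0])&(p[...,1]<p[...,2]+20)
for r in [(slice(165,176),slice(305,330)),(slice(178,188),slice(305,330))]:
    mm=np.zeros(d.shape,bool);mm[r]=1;coords(mm&red,.103,'red')
blue=(p[...,2]>p[...,0]+40)
mm=np.zeros(d.shape,bool);mm[170:200,325:350]=1;coords(mm&blue,.12,'collar')
mm=np.zeros(d.shape,bool);mm[130:175,240:268]=1;coords(mm&blue,.13,'fork')
s=bot.read_state()
# view pose: above the buttons
B=cc+e*(-.05)
print(rel(s,[*(cc+e*(-.02)),.22],toolR([.93809,-.34639])))
E
```

```text
Traceback (most recent call last):
ValueError: zero-size array to reduction operation minimum which has no identity
```

```bash
python3 - <<'E'
from h import *
from workcell import bot
z=np.load('top0.npz');p,d=z['p'].astype(int),z['d'];c=bot.get_calibration('top')
Rm=R.from_rotvec(c['rvec']).as_matrix();Cc=-Rm.T@c['tvec']
e=np.array([0.34639,0.93809]);n=np.array([-e[1],e[0]]);cc=np.array([.57723,.00753])
def ray(u,v,z):
    r=np.array([(u-c['cx'])/c['fx'],(v-c['cy'])/c['fy'],1])@Rm
    return Cc+r*((z-Cc[2])/r[2])
for nm,u,v,zz in [('b',318.2,171.3,.103),('b',314.7,182.4,.103),('collar',335.6,175.7,.12),('collar2',332.2,190,.12),('forkb',258,153,.12)]:
    w=ray(u,v,zz)[:2];print(nm,w.round(4),((w-cc)@e).round(4),((w-cc)@n).round(4), p[int(v),int(u)])
s=bot.read_state()
B=cc+e*(-.055)
print('B',B,rel(s,[*(B+e*.02),.22],toolR([.93809,-.34639])))
E
```

```text
b [ 0.5738 -0.0478] -0.0531 -0.0159 [219 101  86]
b [ 0.5439 -0.0379] -0.0542 0.0155 [213  57  37]
collar [ 0.5582 -0.0933] -0.1012 -0.017 [158 146 132]
collar2 [ 0.5204 -0.0835] -0.1051 0.0218 [83 66 64]
forkb [0.6228 0.1106] 0.1125 -0.0071 [ 97  94 121]
B [ 0.55817855 -0.04406495] (array([ 1.000e-02, -4.746e+01,  5.292e+01]), array([1.5187e+00, 1.3000e-03, 1.5000e-03]))
```

```bash
cat > t.py <<'E'
from h import *
from workcell import bot
import sys
a=[float(x) for x in sys.argv[1:3]]
e=np.array([0.34639,0.93809]);n=np.array([-e[1],e[0]]);cc=np.array([.57723,.00753])
s=bot.read_state();print(s['time'],s['tool_pos'],s['width'],s['wrist_force'])
w=s['tool_pos'][:2]-cc;print('now along/across',w@e,w@n)
print(rel(s,[*(cc+e*a[0]),a[1]],toolR([.93809,-.34639])))
E
python3 -m creep '[{"grip":8.5,"dp":[0,-47.5,52.9],"rotation":[1.52,0,0]},{"grip":8.5,"dp":[0,-47.5,52.9],"rotation":[1.52,0,0]},{"grip":8.5,"dp":[0,-47.5,52.9],"rotation":[1.52,0,0]},{"grip":8.5,"dp":[0,-47.5,52.9],"rotation":[1.52,0,0]},{"grip":8.5,"dp":[0,-47.5,52.9],"rotation":[1.52,0,0]}]'; python3 t.py -.035 .22
```

```text
time: 0.57
tool_pos: [0.3541, 0.4292, 0.2199]
tcp_rot: [0.806, 1.416, -0.808]
wrist_force: [0.8, 0.5, 0.4]
width: 0.994
0.5667 [0.3540647  0.42921607 0.21987098] 0.9938112902337185 [0.76934174 0.51586848 0.4393787 ]
now along/across 0.3182772586624188 0.3554169722085209
(array([ 1.000e-02, -5.000e+00,  4.986e+01]), array([8.883e-01, 6.000e-04, 4.000e-04]))
```

```bash
python3 -m creep '[{"grip":8.5,"dp":[0,-5,49.9],"rotation":[0.89,0,0]},{"grip":8.5,"dp":[0,-5,49.9],"rotation":[0.89,0,0]},{"grip":8.5,"dp":[0,-5,49.9],"rotation":[0.89,0,0]},{"grip":8.5,"dp":[0,-5,49.9],"rotation":[0.89,0,0]},{"grip":8.5,"dp":[0,-5,49.9],"rotation":[0.89,0,0]}]'; python3 t.py -.035 .22
```

```text
time: 0.98
tool_pos: [0.4429, 0.2406, 0.2203]
tcp_rot: [1.276, 1.165, -1.276]
wrist_force: [0.9, 0.5, 0.1]
width: 0.993
0.9833 [0.44286351 0.2406373  0.22028025] 0.992674252825698 [0.93388604 0.5338394  0.11133272]
now along/across 0.1721324180884278 0.20679390080212715
(array([ 0.03, 14.59, 25.38]), array([ 2.629e-01, -0.000e+00, -1.000e-04]))
```

```bash
python3 -m creep '[{"grip":8.5,"dp":[0,14.6,25.3],"rotation":[0.26,0,0]},{"grip":8.5,"dp":[0,14.6,25.3],"rotation":[0.26,0,0]},{"grip":8.5,"dp":[0,14.6,25.3],"rotation":[0.26,0,0]},{"grip":8.5,"dp":[0,14.6,25.3],"rotation":[0.26,0,0]},{"grip":8.5,"dp":[0,14.6,25.3],"rotation":[0.26,0,0]}]'; python3 t.py -.035 .22
```

```text
time: 1.4
tool_pos: [0.5313, 0.0519, 0.2203]
tcp_rot: [1.459, 1.026, -1.459]
wrist_force: [1.3, 1.0, 0.8]
width: 0.994
1.4 [0.53133212 0.05192314 0.22028629] 0.9938209743081438 [1.2977671  1.02842558 0.76046775]
now along/across 0.025746194490723375 0.058433681607132776
(array([0.03, 5.79, 6.12]), array([ 0.0085, -0.0001,  0.    ]))
```

```bash
python3 -m creep '[{"grip":8.5,"dp":[0,5.3,5.5],"rotation":[0,0,0]},{"grip":8.5,"dp":[0,5.3,5.5],"rotation":[0,0,0]},{"grip":8.5,"dp":[0,5.3,5.5],"rotation":[0,0,0]},{"grip":8.5,"dp":[0,5.3,5.5],"rotation":[0,0,0]},{"grip":8.5,"dp":[0,5.3,5.5],"rotation":[0,0,0]}]'; python3 t.py -.035 .22; python3 - <<'E'
from h import *
from workcell import bot
c=bot.get_calibration('wrist')
p,d=bot.read_camera('wrist');np.savez('w1.npz',p=p,d=d,**{k:c[k] for k in c});cv2.imwrite('pics/w1.png',p[:,:,::-1])
E
```

```text
time: 1.82
tool_pos: [0.5619, -0.0156, 0.2198]
tcp_rot: [1.459, 1.027, -1.46]
wrist_force: [-0.1, 0.9, 0.5]
width: 0.991
1.8167 [ 0.56188752 -0.01556257  0.2198306 ] 0.9905745129782857 [-0.06839585  0.93909904  0.49968503]
now along/across -0.026977387392868472 0.006393592711245991
(array([-0.02,  0.63,  0.81]), array([ 0.0078, -0.0002,  0.0015]))
```

View pics/w1.png

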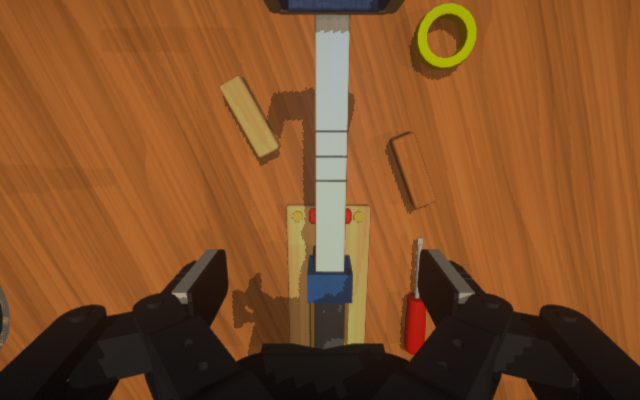

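```bash
python3 - <<'E'
from h import *
z=np.load('w1.npz');p,d=z['p'].astype(int),z['d'];c={k:z[k] for k in ['fx','fy','cx','cy','rvec','tvec']}
W=world(c,d)
cv2.imwrite('pics/w1z.png',cv2.resize(z['p'][190:310,270:400,::-1],None,fx=5,fy=5,interpolation=cv2.INTER_NEAREST))
Rm=R.from_rotvec(c['rvec']).as_matrix();Cc=-Rm.T@c['tvec']
def ray(u,v,z):
    r=np.stack([(u-c['cx'])/c['fx'],(v-c['cy'])/c['fy'],np.ones_like(u,float)],-1)@Rm
    return Cc+r*((z-Cc[2])/r[:,2])[:,None]
e=np.array([0.34639,0.93809]);n=np.array([-e[1],e[0]]);cc=np.array([.57723,.00753])
m=np.zeros(d.shape,bool);m[40:250,300:365]=1
m&=(p.min(-1)>150)
v,u=np.nonzero(m);print(len(u),W[m][:,2].mean())
L=[];Rr=[]
for r in list(range(45,125))+list(range(190,245)):
    k=np.nonzero(m[r])[0]
    if len(k)>20:L.append((k[0]-.5,r));Rr.append((k[-1]+.5,r))
L=np.array(L,float);Rr=np.array(Rr,float)
A=ray(L[:,0],L[:,1],.113)[:,:2];B=ray(Rr[:,0],Rr[:,1],.113)[:,:2]
q=(A+B)/2;print('width',np.median(np.linalg.norm(A-B,axis=1)))
for X in (A,B,q):
    f=np.polyfit((X-cc)@e,(X-cc)@n,1);print(f)
red=(p[...,0]>100)&(p[...,1]<.35*p[...,0])&(p[...,2]<.35*p[...,0])
for sl in [(slice(200,235),slice(300,325)),(slice(200,235),slice(338,360))]:
    mm=np.zeros(d.shape,bool);mm[sl]=1;mm&=red;v,u=np.nonzero(mm)
    print(len(u),u.min(),u.max(),v.min(),v.max(),np.median(W[mm][:,2]))
    w=ray(u,v,.107)[:,:2]-cc;print('along',(w@e).min(),(w@e).max(),(w@n).min(),(w@n).max(), ((W[mm][:,:2]-cc)@e).min(),((W[mm][:,:2]-cc)@e).max())
blue=(p[...,2]>p[...,0]+20)
mm=np.zeros(d.shape,bool);mm[245:310,300:360]=1;mm&=blue
w=W[mm];a=(w[:,:2]-cc)@e;b=(w[:,:2]-cc)@n;k=(w[:,2]>.116)&(w[:,2]<.126);print('collar',len(a),a[k].max(),a[k].min(),b[k].min(),b[k].max(),np.median(w[k,2]))
E
```

```text
5779 0.11249505703387336
width 0.02291826545714814
[0.00320368 0.01129189]
[ 0.00130728 -0.01158407]
[ 0.00225554 -0.00014618]
66 309 314 209 222 0.10448809724282834
along -0.05368783201815439 -0.0418163074933584 0.013406033137771634 0.017748293069210042 -0.055287297042034556 -0.04356366859325495
60 346 350 209 222 0.10470379592005531
along -0.05343400152513033 -0.04157327407883057 -0.017850615580960273 -0.014149825527661287 -0.05476481163336414 -0.043320496523291584
collar 1225 -0.09720707021194751 -0.12612310512778477 -0.01937096314175884 0.019232815448046912 0.1184538927888849
```

View pics/w1z.png

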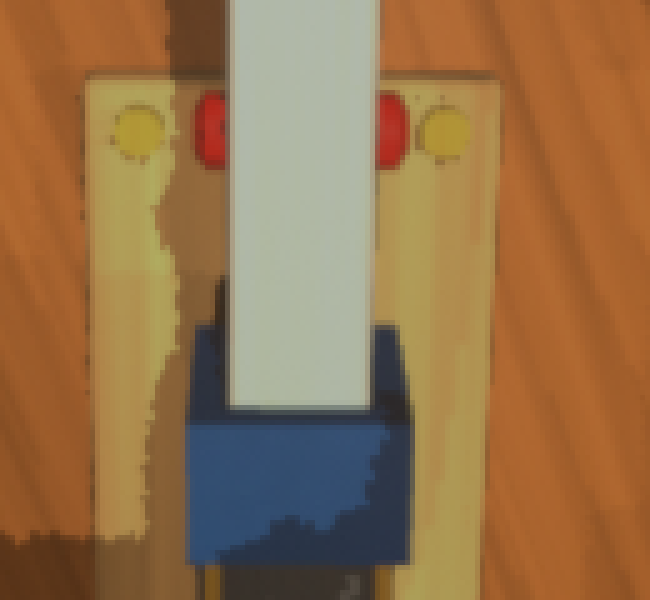

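```bash
python3 -m creep '[{"grip":8.5,"dp":[2,0.6,0.4],"rotation":[0.008,0,0]},{"grip":8.5,"dp":[4,0.6,0.7],"rotation":[0.008,0,0]},{"grip":8.5,"dp":[5,0.6,0.7],"rotation":[0.008,0,0]},{"grip":6,"dp":[5,0.6,0.7],"rotation":[0.008,0,0]},{"grip":6,"dp":[5,0.6,0.7],"rotation":[0.008,0,0]}]'; cat > look.py <<'E'
from h import *
from workcell import bot
import sys
nm=sys.argv[1]
c=bot.get_calibration('wrist');s=bot.read_state()
p,d=bot.read_camera('wrist');np.savez(nm+'.npz',p=p,d=d,pos=s['tool_pos'],rot=s['tcp_rot'],**{k:c[k] for k in c});cv2.imwrite(f'pics/{nm}.png',p[:,:,::-1])
E
python3 look.py w2; python3 t.py -.0375 .16
```

```text
time: 2.28
tool_pos: [0.5649, -0.0231, 0.1699]
tcp_rot: [1.462, 1.023, -1.465]
wrist_force: [-0.4, -0.4, 0.5]
width: 0.746
2.3333 [ 0.56575028 -0.02336914  0.17096046] 0.7066709211358279 [ 0.31716833 -0.37703296 -0.0359073 ]
now along/across -0.03296263520866155 6.585796898015176e-05
(array([1.1 , 0.01, 0.45]), array([ 0.002 , -0.0002, -0.0003]))
```

View pics/w2.png

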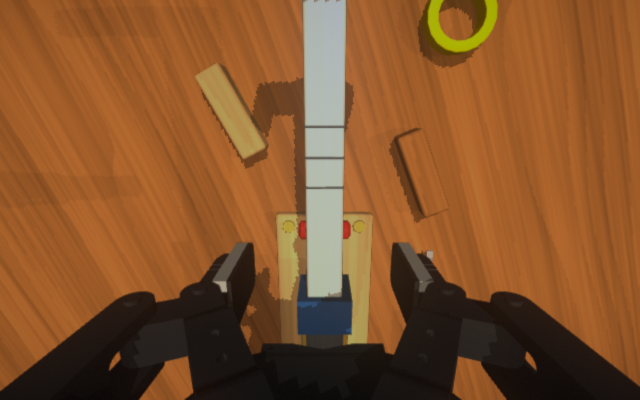

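```bash
cat > meas.py <<'E'
from h import *
import sys
z=np.load(sys.argv[1]+'.npz');p,d=z['p'].astype(int),z['d'];c={k:z[k] for k in ['fx','fy','cx','cy','rvec','tvec']}
W=world(c,d)
Rm=R.from_rotvec(c['rvec']).as_matrix();Cc=-Rm.T@c['tvec']
def ray(u,v,z):
    u=np.atleast_1d(u).astype(float);v=np.atleast_1d(v).astype(float)
    r=np.stack([(u-c['cx'])/c['fx'],(v-c['cy'])/c['fy'],np.ones_like(u,float)],-1)@Rm
    return Cc+r*((z-Cc[2])/r[:,2])[:,None]
e=np.array([0.34639,0.93809]);n=np.array([-e[1],e[0]]);cc=np.array([.57723,.00753])
T=lambda w:((w[:,:2]-cc)@e,(w[:,:2]-cc)@n)
w=z['pos'][None];print('tcp',T(w))
red=(p[...,0]>90)&(p[...,1]<.38*p[...,0])&(p[...,2]<.38*p[...,0])
v0,v1=int(sys.argv[2]),int(sys.argv[3])
red[:v0]=0;red[v1:]=0;red[:,:290]=0;red[:,360:]=0
v,u=np.nonzero(red);print('red',len(u),u.min(),u.max(),v.min(),v.max())
um=322
A=T(ray([um,um,um],[v.min()-.5,v.max()+.5,(v.min()+v.max())/2],.1));print('button along (bisector z.1)',A[0])
blue=(p[...,2]>p[...,0]+20)&(W[...,2]>.1165)&(W[...,2]<.126)
blue[:v1]=0;blue[:,:285]=0;blue[:,370:]=0
vv,uu=np.nonzero(blue);k=abs(uu-um)<8
print('collar rows near mid',vv[k].min(),vv[k].max(),'along',T(ray([um,um],[vv[k].min()-.5,vv[k].max()+.5],.12))[0])
a,b=T(W[blue]);print('collar depth',np.percentile(a,[1,99]),np.percentile(b,[1,99]))
tube=(p.min(-1)>140)
for r in (60,100,200,240):
    k=np.nonzero(tube[r,295:360])[0]+295
    q=T(ray([k[0]-.5,k[-1]+.5],[r,r],.113));print('tube',r,q[0].mean().round(4),q[1].round(4),q[1].mean().round(4))
E
python3 meas.py w2 215 250; python3 meas.py w1 200 240
```

```text
tcp (array([-0.03302981]), array([0.0009976]))
red 196 299 349 221 238
button along (bisector z.1) [-0.0431257  -0.05722621 -0.05011945]
collar rows near mid 300 333 along [-0.09562165 -0.12410197]
collar depth [-0.12507193 -0.09769512] [-0.01938733  0.01858319]
tube 60 0.0635 [ 0.0119 -0.0115] 0.0002
tube 100 0.0405 [ 0.0116 -0.0119] -0.0002
tube 200 -0.0239 [ 0.0117 -0.0119] -0.0001
tube 240 -0.0529 [ 0.0113 -0.0124] -0.0006Traceback (most recent call last):
  File "meas.py", line 12, in <module>
    w=z['pos'][None];print('tcp',T(w))
      ~^^^^^^^
    raise KeyError(f"{key} is not a file in the archive") from None
KeyError: 'pos is not a file in the archive'
```

```bash
python3 -m creep '[{"grip":6,"dp":[3,0,0.2],"rotation":[0,0,0]},{"grip":6,"dp":[6,0,0.3],"rotation":[0,0,0]},{"grip":6,"dp":[7.5,0,0.3],"rotation":[0,0,0]},{"grip":6,"dp":[7.5,0,0.3],"rotation":[0,0,0]},{"grip":6,"dp":[7.5,0,0.3],"rotation":[0,0,0]}]' 20; python3 look.py w3; python3 t.py -.0375 .095
```

```text
time: 2.75
tool_pos: [0.5648, -0.0268, 0.0959]
tcp_rot: [1.464, 1.021, -1.464]
wrist_force: [0.5, -0.2, 0.2]
width: 0.702
2.8 [ 0.56597275 -0.02696447  0.09710681] 0.6997991234841483 [0.80790248 0.95487325 0.67214515]
now along/across -0.036258319316136746 -0.0013882265863832538
(array([ 0.21, -0.14,  0.12]), array([ 0.0011, -0.0007, -0.0023]))
```

View pics/w3.png

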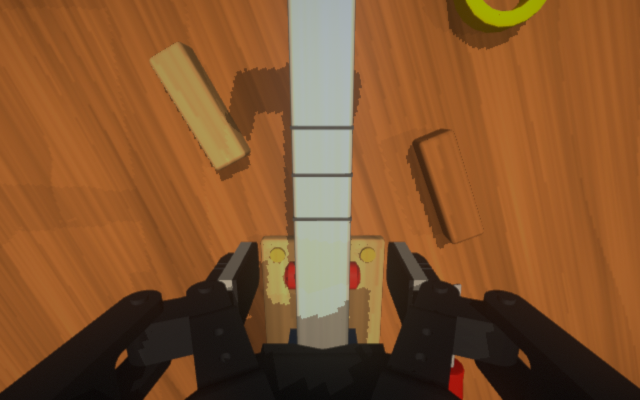

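```bash
cat > pads.py <<'E'
from h import *
import sys
z=np.load(sys.argv[1]+'.npz');p,d=z['p'],z['d'];c={k:z[k] for k in ['fx','fy','cx','cy','rvec','tvec']}
W=world(c,d);Rt=R.from_rotvec(z['rot'])
Tl=Rt.inv().apply((W-z['pos']).reshape(-1,3)).reshape(W.shape)*1000
for u in map(int,sys.argv[2].split(',')):
  for v in range(int(sys.argv[3]),int(sys.argv[4]),int(sys.argv[5])):
    print(u,v,Tl[v,u].round(1),p[v,u])
E
python3 pads.py w3 240,252,258 240 330 6
python3 - <<'E'
from h import *
z=np.load('w3.npz');cv2.imwrite('pics/w3z.png',cv2.resize(z['p'][220:350,220:430,::-1],None,fx=3.8,fy=3.8,interpolation=cv2.INTER_NEAREST))
E
```

```text
240 240 [ 97.1 -68.3  36.9] [174 102  47]
240 246 [-22.9 -35.6 -11. ] [95 83 70]
240 252 [-29.2 -34.1 -11.1] [94 83 71]
240 258 [-34.9 -32.7 -11.1] [94 83 70]
240 264 [-41.  -31.1 -11.6] [61 51 41]
240 270 [-45.1 -30.1 -11.3] [40 30 21]
240 276 [-46.7 -29.9  -9.8] [35 24 14]
240 282 [-47.3 -29.9  -7.7] [34 24 15]
240 288 [-47.5 -30.   -5.4] [32 23 15]
240 294 [-48.9 -29.7  -3.7] [30 22 13]
240 300 [-49.  -29.9  -1.3] [29 20 13]
240 306 [-49.9 -29.8   0.5] [27 20 13]
240 312 [-50.1 -29.9   2.9] [24 17 10]
240 318 [-81.4 -20.8 -17.2] [30 25 21]
240 324 [-83.7 -20.3 -17.2] [28 23 19]
252 240 [ 97.4 -58.4  37. ] [149  87  42]
252 246 [-23.7 -30.2 -11.4] [45 32 22]
252 252 [-25.9 -29.9  -9.6] [43 30 20]
252 258 [-25.6 -30.1  -6.7] [41 30 19]
252 264 [-26.4 -30.1  -4.2] [40 29 20]
252 270 [-27.9 -29.9  -2.1] [39 28 18]
252 276 [-28.6 -29.9   0.3] [37 28 18]
252 282 [-29.4 -29.9   2.7] [36 27 18]
252 288 [-30.  -29.9   5.2] [34 27 18]
252 294 [-30.  -30.    8.1] [33 26 18]
252 300 [-31.8 -29.8   9.9] [50 33 18]
252 306 [ 99.  -62.5 101. ] [91 54 27]
252 312 [ 97.  -62.3 105.7] [90 54 26]
252 318 [ 97.6 -62.9 112.4] [92 55 27]
252 324 [ 98.5 -63.5 119.3] [92 54 26]
258 240 [ 97.5 -53.4  37. ] [149  88  42]
258 246 [ 97.3 -53.7  42.4] [140  84  41]
258 252 [ 97.5 -54.   47.9] [100  61  32]
258 258 [-16.  -29.6  -2. ] [83 52 28]
258 264 [-16.9 -29.6   0.7] [57 38 23]
258 270 [-16.5 -29.8   3.9] [46 33 22]
258 276 [-17.3 -29.8   6.6] [45 32 21]
258 282 [-17.8 -29.9   9.4] [53 36 21]
258 288 [ 97.2 -55.8  81.8] [95 58 29]
258 294 [ 97.  -56.   87.7] [102  61  30]
258 300 [ 98.3 -56.6  94.4] [99 60 29]
258 306 [ 97.5 -56.8 100. ] [96 57 29]
258 312 [ 98.1 -57.3 106.5] [96 57 28]
258 318 [ 97.1 -57.4 112. ] [92 54 27]
258 324 [ 97.7 -57.8 118.7] [89 53 26]
```

View pics/w3z.png

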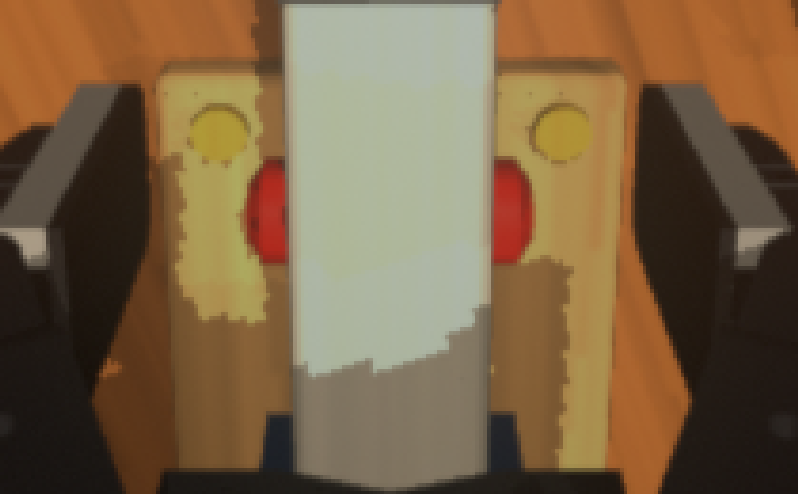

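```bash
python3 - <<'E'
from h import *
from workcell import bot
c=bot.get_calibration('scene');s=bot.read_state();p,d=bot.read_camera('scene')
Rt=R.from_rotvec(s['tcp_rot'])
T=lambda t:s['tool_pos']+Rt.apply(np.array(t)/1000)
print(s['tool_pos'])
q=proj(c,[T([0,0,0]),T([14,-30,0]),T([14,30,0]),T([-12,-30,0]),T([-12,30,0])]);print(q)
u0,v0=int(q[0,0])-40,int(q[0,1])-40
im=cv2.resize(p[v0:v0+80,u0:u0+80,::-1],None,fx=7,fy=7,interpolation=cv2.INTER_CUBIC)
for k,(u,v) in enumerate(q): cv2.circle(im,(int((u-u0+.5)*7),int((v-v0+.5)*7)),4,[(0,255,0),(0,0,255),(0,0,255),(255,0,255),(255,0,255)][k],-1)
cv2.imwrite('pics/s3.png',im)
E
```

```text
[ 0.56597275 -0.02696447  0.09710681]
[[316.46189705 228.31598975]
 [324.79005537 225.88591199]
 [307.92466709 237.27929996]
 [324.94729136 219.86497149]
 [307.82211995 231.30651066]]
```

View pics/s3.png

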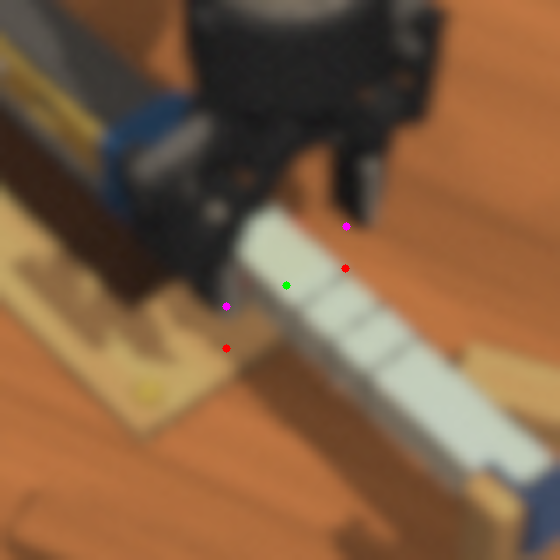

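```bash
python3 - <<'E'
from h import *
from workcell import bot
z=np.load('w3.npz');p,d=z['p'].astype(int),z['d'];c={k:z[k] for k in ['fx','fy','cx','cy','rvec','tvec']}
Rt=R.from_rotvec(z['rot']);Rm=R.from_rotvec(c['rvec']).as_matrix();Cc=-Rm.T@c['tvec']
red=(p[...,0]>90)&(p[...,1]<.38*p[...,0])&(p[...,2]<.38*p[...,0])
red[:255]=0;red[300:]=0;red[:,:280]=0;red[:,370:]=0
v,u=np.nonzero(red);print(u.min(),u.max(),v.min(),v.max())
for uu in (288,322,355):
  for vv in (v.min()-.5,(v.min()+v.max())/2,v.max()+.5):
    r=np.array([(uu-c['cx'])/c['fx'],(vv-c['cy'])/c['fy'],1])@Rm
    P=Cc+r*((.1-Cc[2])/r[2]); print(uu,vv,(Rt.inv().apply(P-z['pos'])*1000).round(1))
E
```

```text
285 359 263 288
288 262.5 [ -4.1 -17.2   6.3]
288 275.5 [ -4.1 -17.4  13.6]
288 288.5 [ -4.1 -17.6  21.1]
322 262.5 [-4.1 -0.1  6.3]
322 275.5 [-4.1 -0.1 13.6]
322 288.5 [-4.1 -0.1 21.1]
355 262.5 [-4.1 16.6  6.3]
355 275.5 [-4.1 16.8 13.6]
355 288.5 [-4.1 17.  21.1]
```

```bash
python3 -m creep '[{"grip":6,"dp":[1.9,0,0.2],"rotation":[0,0,0]},{"grip":6,"dp":[1.9,0,0.2],"rotation":[0,0,0]},{"grip":4.4,"dp":[1.9,0,0.2],"rotation":[0,0,0]},{"grip":4.4,"dp":[1.9,0,0.2],"rotation":[0,0,0]},{"grip":4.4,"dp":[1.9,0,0.2],"rotation":[0,0,0]}]' 20; python3 look.py w4; python3 t.py -.0385 .077
```

```text
time: 3.27
tool_pos: [0.565, -0.0291, 0.0779]
tcp_rot: [1.466, 1.02, -1.462]
wrist_force: [-0.2, -0.6, -0.3]
width: 0.514
3.3167 [ 0.5649404  -0.02903149  0.07771388] 0.5152978018066261 [0.15984505 0.47011543 0.47866416]
now along/across -0.038554962022528866 -0.0011357822698703837
(array([ 0.07, -0.11, -0.01]), array([ 0.0008, -0.0005, -0.002 ]))
```

View pics/w4.png

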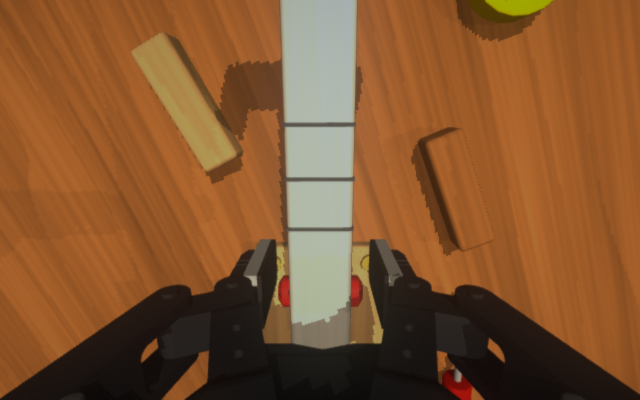

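```bash
python3 -m creep '[{"grip":3.9,"dp":[0,-0.07,0],"rotation":[0,0,0]},{"grip":3,"dp":[0,-0.07,0],"rotation":[0,0,0]},{"grip":2.4,"dp":[0,-0.07,0],"rotation":[0,0,0]},{"grip":2.4,"dp":[0,-0.07,0],"rotation":[0,0,0]},{"grip":2.4,"dp":[0,-0.07,0],"rotation":[0,0,0]}]' 20; python3 look.py w5; python3 t.py -.0385 .077
```

```text
time: 3.73
tool_pos: [0.5639, -0.0287, 0.0776]
tcp_rot: [1.465, 1.02, -1.463]
wrist_force: [-0.8, 0.1, 4.3]
width: 0.297
3.7833 [ 0.56389914 -0.02873561  0.07758612] 0.3034829156840701 [-0.84116779  0.76348978  5.4672319 ]
now along/across -0.038638083742558255 -5.649697810050388e-05
(array([ 0.06, -0.01, -0.01]), array([ 0.001 , -0.0003, -0.0011]))
```

View pics/w5.png

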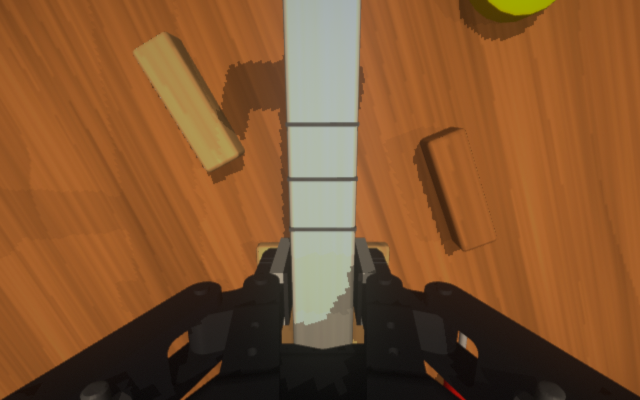

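```bash
python3 -m creep '[{"grip":2.4,"dp":[0,0,0.6],"rotation":[0,0,0]},{"grip":2.4,"dp":[0,0,1.3],"rotation":[0,0,0]},{"grip":2.4,"dp":[0,0,2.0],"rotation":[0,0,0]},{"grip":2.4,"dp":[0,0,2.7],"rotation":[0,0,0]},{"grip":2.4,"dp":[0,0,3.2],"rotation":[0,0,0]}]'; python3 look.py w6; python3 t.py -.0385 .077
```

```text
time: 4.2
tool_pos: [0.5529, -0.059, 0.0776]
tcp_rot: [1.465, 1.02, -1.463]
wrist_force: [-1.4, 1.8, 6.3]
width: 0.299
4.25 [ 0.55259813 -0.05981557  0.0775953 ] 0.30348957832788753 [-1.01535835 -0.17388364  6.51597427]
now along/across -0.07170844304354315 -0.00022092321387045665
(array([ 0.06, -0.02, -3.32]), array([ 0.0008,  0.0001, -0.0014]))
```

View pics/w6.png

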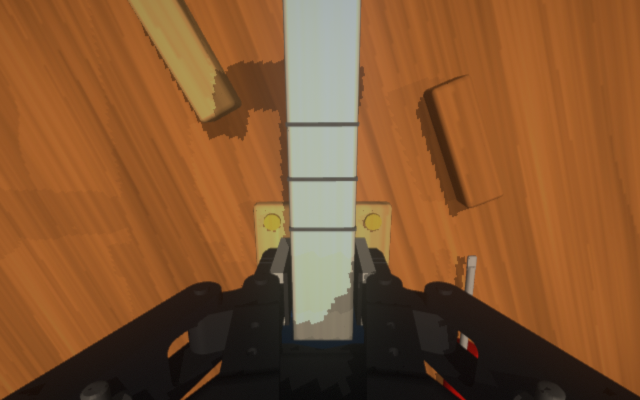

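```bash
python3 -m creep '[{"grip":2.4,"dp":[0,0,0.2],"rotation":[0,0,0]},{"grip":2.4,"dp":[0,0,0.4],"rotation":[0,0,0]},{"grip":2.4,"dp":[0,0,0.6],"rotation":[0,0,0]},{"grip":2.4,"dp":[0,0,0.7],"rotation":[0,0,0]},{"grip":2.4,"dp":[0,0,0.8],"rotation":[0,0,0]}]'; python3 t.py -.085 .077;python3 -m creep '[{"grip":2.4,"dp":[0,0,0.1],"rotation":[0,0,0]},{"grip":2.4,"dp":[0,0,0.2],"rotation":[0,0,0]}]'; python3 t.py -.085 .077
```

```text
time: 4.67
tool_pos: [0.5502, -0.0664, 0.0776]
tcp_rot: [1.465, 1.02, -1.463]
wrist_force: [-0.7, 1.4, 5.6]
width: 0.302
4.6667 [ 0.55020858 -0.06640759  0.07759757] 0.3019587810251904 [-0.71695569  1.36251486  5.6411028 ]
now along/across -0.0787200690157968 -0.0002627150477569605
(array([ 0.06, -0.03,  0.63]), array([ 0.0008, -0.0006, -0.0015]))
time: 4.83
tool_pos: [0.5496, -0.0682, 0.0776]
tcp_rot: [1.465, 1.02, -1.463]
wrist_force: [0.0, 1.2, 5.8]
width: 0.3
4.8333 [ 0.5495552 -0.068208   0.0776082] 0.2995051528047688 [0.02824603 1.21612957 5.838252  ]
now along/across -0.08063533183009694 -0.00027343288629284873
(array([ 0.06, -0.03,  0.44]), array([ 0.0008, -0.0007, -0.0015]))
```

```bash
python3 -m creep '[{"grip":2.4,"dp":[0,0,0.1],"rotation":[0,0,0]},{"grip":2.4,"dp":[0,0,0.2],"rotation":[0,0,0]},{"grip":2.4,"dp":[0,0,0.2],"rotation":[0,0,0]}]'|grep -E 'pos|force'; python3 t.py -.085 .077;python3 -m creep '[{"grip":2.4,"dp":[0,0,0.1],"rotation":[0,0,0]},{"grip":2.4,"dp":[0,0,0.1],"rotation":[0,0,0]}]'|grep -E 'pos|force'; python3 t.py -.085 .077; python3 look.py w7
```

```text
tool_pos: [0.5488, -0.0703, 0.0776]
wrist_force: [-1.2, 0.4, 6.3]
5.0833 [ 0.54880162 -0.07028256  0.07759543] 0.3000302706040691 [-1.21911825  0.3997136   6.27729392]
now along/across -0.0828424869739945 -0.0002851145320747097
(array([ 0.06, -0.03,  0.22]), array([ 0.0009, -0.0004, -0.0015]))
tool_pos: [0.5484, -0.0712, 0.0776]
wrist_force: [-1.1, 1.1, 6.4]
5.25 [ 0.54843638 -0.0711568   0.07758168] 0.30028306613704575 [-1.11524746  1.06077621  6.36492861]
now along/across -0.0837891218450711 -0.00024531281867010797
(array([ 0.06, -0.02,  0.12]), array([ 0.0009, -0.0004, -0.0015]))
```

View pics/w7.png

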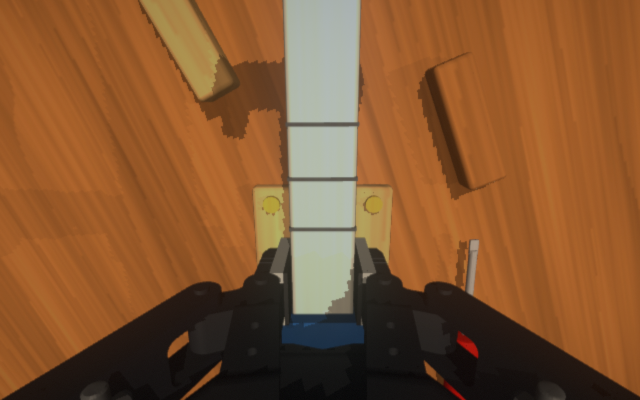

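```bash
python3 - <<'E'
from h import *
z=np.load('w7.npz');p,d=z['p'],z['d'];c={k:z[k] for k in ['fx','fy','cx','cy','rvec','tvec']}
Rt=R.from_rotvec(z['rot']);W=world(c,d)
for u in (285,322,361):
  for v in range(310,346,3): print(u,v,(Rt.inv().apply(W[v,u]-z['pos'])*1000).round(1),W[v,u,2].round(3),p[v,u])
E
for i in 1 2; do :; done; python3 -m creep '[{"grip":2.4,"dp":[0,0,0.1],"rotation":[0,0,0]},{"grip":2.4,"dp":[0,0,0.1],"rotation":[0,0,0]}]'|grep -E 'pos|force'; python3 t.py -.085 .077
```

```text
285 310 [-47.6 -13.8   3.8] 0.125 [49 45 41]
285 313 [-47.5 -13.8   5.2] 0.125 [48 45 40]
285 316 [-47.4 -13.9   6.6] 0.125 [48 44 39]
285 319 [-47.2 -14.    8. ] 0.125 [60 56 49]
285 322 [-46.6 -14.1   9.8] 0.124 [69 64 56]
285 325 [-40.5 -14.9  15.7] 0.118 [45 50 57]
285 328 [-40.8 -14.9  16.8] 0.118 [28 49 70]
285 331 [-40.4 -15.   18.6] 0.118 [29 49 71]
285 334 [-40.9 -15.   19.6] 0.118 [29 49 71]
285 337 [-40.  -15.2  21.8] 0.118 [27 48 70]
285 340 [-41.7 -15.   21.8] 0.119 [28 48 71]
285 343 [-81.7  -9.6 -10. ] 0.159 [26 36 47]
322 310 [-33.1  -0.   13.8] 0.111 [174 184 154]
322 313 [-33.9  -0.   14.7] 0.111 [144 154 134]
322 316 [-37.2  -0.   13.9] 0.115 [35 49 64]
322 319 [-39.4  -0.   13.7] 0.117 [33 47 61]
322 322 [-40.7  -0.   14.1] 0.118 [31 41 49]
322 325 [-40.  -0.  16.] 0.118 [33 52 72]
322 328 [-41.1  -0.   16.7] 0.119 [33 52 72]
322 331 [-40.5  -0.   18.5] 0.118 [32 51 71]
322 334 [-41.2  -0.   19.3] 0.119 [31 50 71]
322 337 [-41.3  -0.   20.8] 0.119 [30 50 71]
322 340 [-41.2  -0.   22.3] 0.119 [28 49 70]
322 343 [-40.7  -0.   24.1] 0.118 [30 49 70]
361 310 [-47.6  14.5   3.8] 0.125 [33 32 27]
361 313 [-47.4  14.6   5.2] 0.125 [32 31 27]
361 316 [-48.4  14.5   5.8] 0.126 [38 36 31]
361 319 [-47.6  14.6   7.7] 0.125 [66 62 54]
361 322 [-46.6  14.8   9.8] 0.124 [82 76 66]
361 325 [-41.1  15.6  15.2] 0.119 [60 65 71]
361 328 [-41.7  15.6  16.2] 0.119 [30 49 70]
361 331 [-41.3  15.7  17.8] 0.119 [29 48 69]
361 334 [-41.1  15.8  19.5] 0.119 [28 48 70]
361 337 [-40.9  15.8  21. ] 0.119 [28 48 70]
361 340 [-40.7  15.9  22.7] 0.118 [27 47 70]
361 343 [-82.7  10.  -10.7] 0.16 [22 33 44]
tool_pos: [0.5481, -0.0721, 0.0776]
wrist_force: [-0.6, 0.7, 4.8]
5.4667 [ 0.54813439 -0.07209429  0.07757563] 0.3032525047573434 [-0.64372855  0.73361044  4.78293333]
now along/across -0.08477317635187769 -0.0002867554780258049
(array([ 0.06, -0.03,  0.02]), array([ 0.0008, -0.0005, -0.0015]))
```

```bash
C='x'; python3 -m creep '[{"grip":2.4,"dp":[0,0,0.1],"rotation":[0,0,0]},{"grip":2.4,"dp":[0,0,0.1],"rotation":[0,0,0]}]'|grep -E 'pos|force'; python3 -m creep '[{"grip":2.4,"dp":[0,0,0.05],"rotation":[0,0,0]},{"grip":2.4,"dp":[0,0,0.05],"rotation":[0,0,0]}]'|grep -E 'pos|force';python3 t.py -.085 .077
```

```text
tool_pos: [0.5478, -0.073, 0.0776]
wrist_force: [-0.6, 1.0, 5.3]
tool_pos: [0.5476, -0.0734, 0.0776]
wrist_force: [-1.7, 1.2, 6.2]
5.8 [ 0.54761845 -0.07344513  0.0775749 ] 0.29739849385278194 [-1.73417779  1.1854818   6.20343026]
now along/across -0.08621910034824311 -0.0002706740799081005
(array([ 0.06, -0.03, -0.12]), array([ 0.0008, -0.0005, -0.0015]))
```

```bash
python3 -m creep '[{"grip":2.4,"dp":[0,0,0.05],"rotation":[0,0,0]},{"grip":2.4,"dp":[0,0,0.05],"rotation":[0,0,0]}]'|grep -E 'pos|force';python3 t.py -.085 .077;  python3 -m creep '[{"grip":2.4,"dp":[0,0,0.04],"rotation":[0,0,0]},{"grip":2.4,"dp":[0,0,0.04],"rotation":[0,0,0]}]'|grep -E 'pos|force';python3 t.py -.085 .077; python3 look.py w8
```

```text
tool_pos: [0.5475, -0.0739, 0.0776]
wrist_force: [-1.4, 1.7, 5.3]
5.9667 [ 0.54746532 -0.07390574  0.07759748] 0.30015258051825355 [-1.39815773  1.72367836  5.25407814]
now along/across -0.08670424025109474 -0.0002865732192440892
(array([ 0.06, -0.03, -0.17]), array([ 0.0009, -0.0005, -0.0015]))
tool_pos: [0.5473, -0.0743, 0.0776]
wrist_force: [-1.2, 1.4, 5.8]
6.1333 [ 0.54734238 -0.07428042  0.07759592] 0.2985909846376923 [-1.19072322  1.4431421   5.82396409]
now along/across -0.08709831082536902 -0.00030103157899952795
(array([ 0.06, -0.03, -0.21]), array([ 0.0008, -0.0006, -0.0016]))
```

View pics/w8.png

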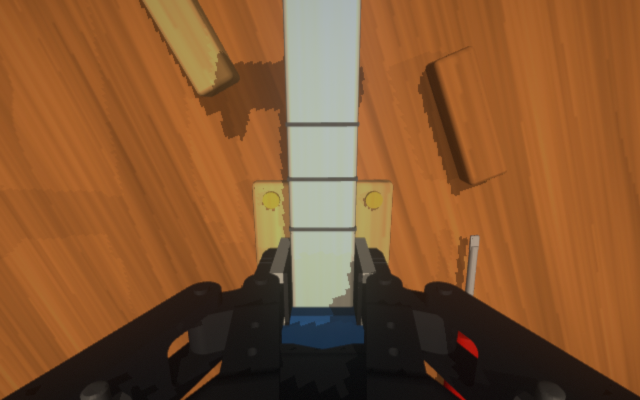

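```bash
python3 -m creep '[{"grip":2.4,"dp":[0,0,0.05],"rotation":[0,0,0]},{"grip":2.4,"dp":[0,0,0.05],"rotation":[0,0,0]}]'|grep -E 'pos|force';  python3 -m creep '[{"grip":2.4,"dp":[0,0,0.05],"rotation":[0,0,0]},{"grip":2.4,"dp":[0,0,0.05],"rotation":[0,0,0]}]'|grep -E 'pos|force|width'
```

```text
tool_pos: [0.5473, -0.0743, 0.0776]
wrist_force: [-0.3, 3.3, 5.6]
tool_pos: [0.5473, -0.0743, 0.0776]
wrist_force: [1.2, 3.9, 5.3]
width: 0.302
```

```bash
python3 -m creep '[{"grip":3.5,"dp":[0,0,-0.05],"rotation":[0,0,0]},{"grip":5.5,"dp":[0,0,-0.1],"rotation":[0,0,0]},{"grip":6,"dp":[0,0,-0.3],"rotation":[0,0,0]},{"grip":6,"dp":[0,0,-1],"rotation":[0,0,0]},{"grip":6,"dp":[0,0,-2.5],"rotation":[0,0,0]}]';python3 -m creep '[{"grip":6,"dp":[0,0,-3],"rotation":[0,0,0]},{"grip":6,"dp":[0,0,-5],"rotation":[0,0,0]},{"grip":6,"dp":[0,0,-5],"rotation":[0,0,0]}]'; python3 look.py w9; python3 t.py -.085 .077
```

```text
time: 6.93
tool_pos: [0.5545, -0.0525, 0.0761]
tcp_rot: [1.464, 1.02, -1.466]
wrist_force: [0.5, 0.1, -0.2]
width: 0.7
time: 7.18
tool_pos: [0.5736, -0.0018, 0.0765]
tcp_rot: [1.464, 1.022, -1.461]
wrist_force: [-1.0, 0.3, 0.0]
width: 0.702
7.2333 [ 0.57281639 -0.00320579  0.07631383] 0.7044672949795331 [ 0.89376987 -0.25829861  0.2070375 ]
now along/across -0.011599969203707573 0.00042158878164516453
(array([-0.07,  0.02,  7.34]), array([ 0.0033,  0.    , -0.0003]))
```

View pics/w9.png

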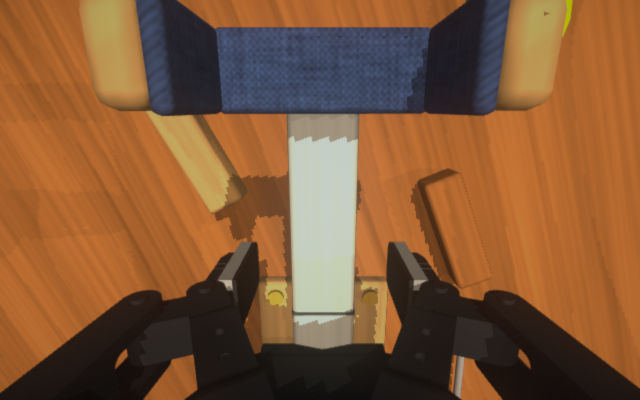

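```bash
python3 - <<'E'
from h import *
from workcell import bot
p,d=bot.read_camera('top')
q=p[120:230,250:410,::-1]
cv2.imwrite('pics/t9.png',cv2.resize(q,None,fx=5,fy=5,interpolation=cv2.INTER_CUBIC))
p,d=bot.read_camera('scene')
cv2.imwrite('pics/s9.png',cv2.resize(p[165:285,240:390,::-1],None,fx=5,fy=5,interpolation=cv2.INTER_CUBIC))
E
```

```text
(no output)
```

View pics/t9.png

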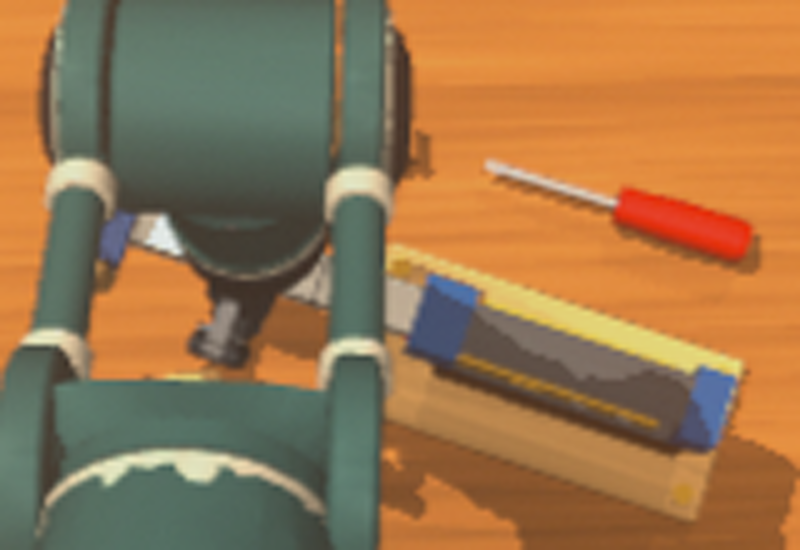

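View pics/s9.png

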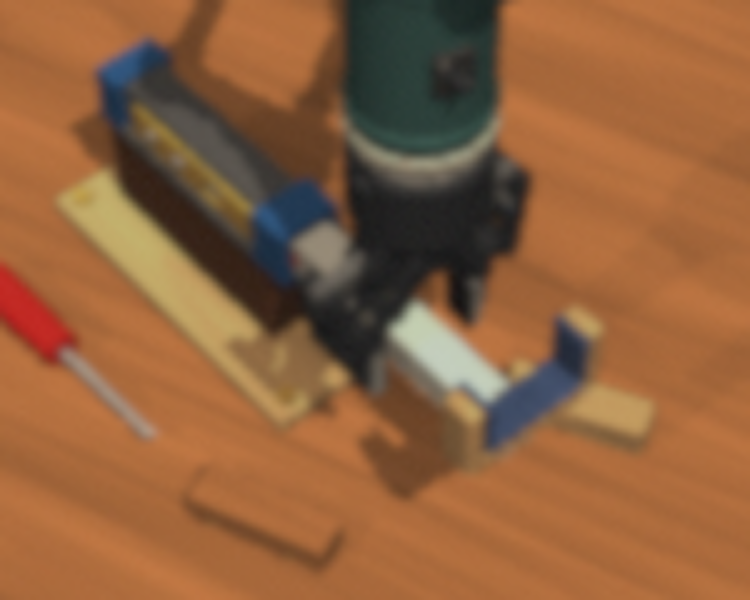

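```bash
python3 -m creep '[{"grip":5,"dp":[0,0,-0.7],"rotation":[0,0,0]},{"grip":4,"dp":[0,0,-0.7],"rotation":[0,0,0]},{"grip":2.9,"dp":[0,0,-0.7],"rotation":[0,0,0]},{"grip":2.3,"dp":[0,0,-0.7],"rotation":[0,0,0]},{"grip":2.3,"dp":[0,0,-0.7],"rotation":[0,0,0]}]' 20; python3 -m creep '[{"grip":2.3,"dp":[0,0,0],"rotation":[0,0,0]},{"grip":2.3,"dp":[0,0,0],"rotation":[0,0,0]}]'; python3 look.py w10; python3 t.py -.085 .077
```

```text
time: 7.75
tool_pos: [0.5749, 0.0013, 0.0765]
tcp_rot: [1.465, 1.02, -1.464]
wrist_force: [1.6, -2.1, -1.4]
width: 0.299
time: 7.92
tool_pos: [0.5749, 0.0013, 0.0765]
tcp_rot: [1.464, 1.02, -1.464]
wrist_force: [1.7, -1.1, -0.2]
width: 0.301
7.9667 [0.57483654 0.00132533 0.07648942] 0.29844272572453334 [ 1.77686592 -3.23754234 -1.21770941]
now along/across -0.006649606546510707 9.604851147563466e-05
(array([-0.05,  0.  ,  7.84]), array([ 0.0006,  0.0003, -0.0008]))
```

View pics/w10.png

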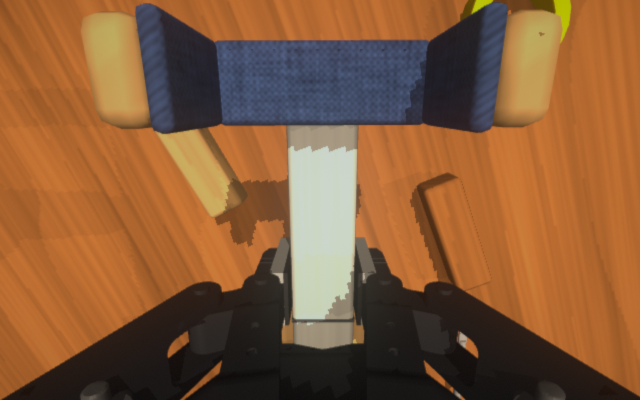

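```bash
python3 -m creep '[{"grip":2.3,"dp":[0,0,0.1],"rotation":[0,0,0]},{"grip":2.3,"dp":[0,0,0.2],"rotation":[0,0,0]},{"grip":2.3,"dp":[0,0,0.3],"rotation":[0,0,0]},{"grip":2.3,"dp":[0,0,0.4],"rotation":[0,0,0]}]'|grep -E 'force|pos|width'; python3 t.py -.085 .077;python3 -m creep '[{"grip":2.3,"dp":[0,0,0.2],"rotation":[0,0,0]},{"grip":2.3,"dp":[0,0,0.4],"rotation":[0,0,0]},{"grip":2.3,"dp":[0,0,0.6],"rotation":[0,0,0]},{"grip":2.3,"dp":[0,0,0.6],"rotation":[0,0,0]}]'|grep -E 'force|pos|width'; python3 t.py -.085 .077; python3 look.py w11
```

```text
tool_pos: [0.5741, -0.0007, 0.0765]
wrist_force: [5.2, 5.1, -2.5]
width: 0.301
8.3 [ 0.57413455 -0.00065828  0.07648414] 0.3011852406298365 [ 5.2436031   5.10200245 -2.49914157]
now along/across -0.008753576434038214 6.746867243049411e-05
(array([-0.07,  0.  ,  7.62]), array([ 0.0005, -0.0026, -0.0012]))
tool_pos: [0.572, -0.0066, 0.0765]
wrist_force: [4.4, 3.8, -2.4]
width: 0.302
8.6333 [ 0.57197375 -0.00659544  0.07649712] 0.302253139060157 [ 4.43591855  3.75084448 -2.39379222]
now along/across -0.015071644616374726 3.7925525497274696e-05
(array([-0.07,  0.  ,  6.99]), array([ 0.0005, -0.0023, -0.0013]))
```

View pics/w11.png

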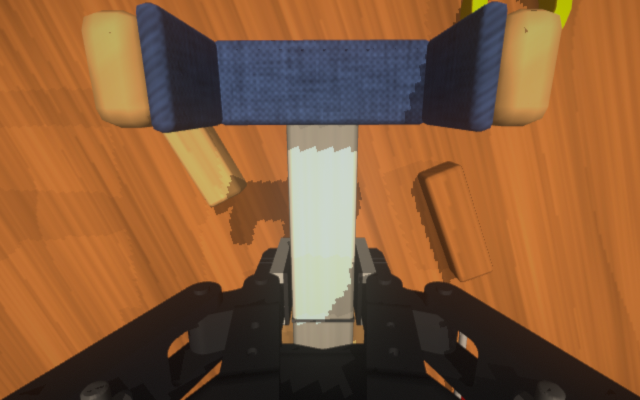

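```bash
python3 -m creep '[{"grip":2.3,"dp":[0,0,0.4],"rotation":[0,0,0]},{"grip":2.3,"dp":[0,0,0.8],"rotation":[0,0,0]},{"grip":2.3,"dp":[0,0,1.2],"rotation":[0,0,0]},{"grip":2.3,"dp":[0,0,1.6],"rotation":[0,0,0]},{"grip":2.3,"dp":[0,0,1.9],"rotation":[0,0,0]}]'|grep -E 'force|pos|width'; python3 t.py -.085 .077;python3 -m creep '[{"grip":2.3,"dp":[0,0,0.2],"rotation":[0,0,0]},{"grip":2.3,"dp":[0,0,0.4],"rotation":[0,0,0]},{"grip":2.3,"dp":[0,0,0.6],"rotation":[0,0,0]},{"grip":2.3,"dp":[0,0,0.8],"rotation":[0,0,0]}]'|grep -E 'force|pos|width'; python3 t.py -.085 .077; python3 look.py w12
```

```text
tool_pos: [0.5656, -0.0242, 0.0765]
wrist_force: [5.3, 4.4, -3.4]
width: 0.299
9.1 [ 0.56557767 -0.02423341  0.07651359] 0.2985434079980009 [ 5.33912855  4.42695682 -3.43896038]
now along/across -0.03383318787564507 -7.15966072450543e-05
(array([-0.06, -0.01,  5.12]), array([ 0.0004, -0.0027, -0.0015]))
tool_pos: [0.5629, -0.0317, 0.0765]
wrist_force: [4.3, 4.4, -2.6]
width: 0.301
9.4333 [ 0.56286755 -0.03166203  0.07652234] 0.3005462644410261 [ 4.33681145  4.41708773 -2.60835893]
now along/across -0.04174065777704982 -0.00010245388873192921
(array([-0.06, -0.01,  4.33]), array([ 0.0005, -0.0027, -0.0015]))
```

View pics/w12.png

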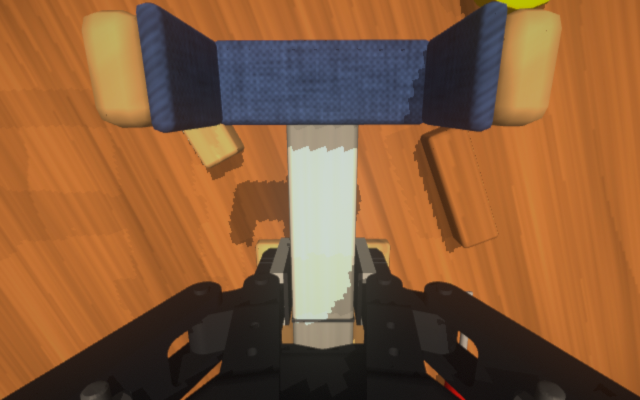

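```bash
python3 -m creep '[{"grip":2.3,"dp":[0,0,0.1],"rotation":[0,0,0]},{"grip":2.3,"dp":[0,0,0.2],"rotation":[0,0,0]},{"grip":2.3,"dp":[0,0,0.3],"rotation":[0,0,0]}]'|grep -E 'force|pos|width'; python3 -m creep '[{"grip":2.3,"dp":[0,0,0.1],"rotation":[0,0,0]},{"grip":2.3,"dp":[0,0,0.2],"rotation":[0,0,0]}]'|grep -E 'force|pos|width';  python3 -m creep '[{"grip":2.3,"dp":[0,0,0.1],"rotation":[0,0,0]},{"grip":2.3,"dp":[0,0,0.2],"rotation":[0,0,0]}]'|grep -E 'force|pos|width'
```

```text
tool_pos: [0.5618, -0.0344, 0.0765]
wrist_force: [5.1, 4.3, -2.3]
width: 0.303
tool_pos: [0.5611, -0.0363, 0.0765]
wrist_force: [4.8, 3.6, -2.7]
width: 0.3
tool_pos: [0.5605, -0.0382, 0.0765]
wrist_force: [5.8, 4.0, -2.5]
width: 0.299
```

Button now around -0.043; continuing in small steps.

```bash
python3 -m creep '[{"grip":2.3,"dp":[0,0,0.1],"rotation":[0,0,0]},{"grip":2.3,"dp":[0,0,0.2],"rotation":[0,0,0]}]'|grep -E 'force|pos|width'
```

```text
tool_pos: [0.5598, -0.04, 0.0765]
wrist_force: [5.2, 4.1, -2.7]
width: 0.297
```

```bash
python3 -m creep '[{"grip":2.3,"dp":[0,0,0.1],"rotation":[0,0,0]},{"grip":2.3,"dp":[0,0,0.2],"rotation":[0,0,0]}]'|grep -E 'force|pos|width'
```

```text
tool_pos: [0.5591, -0.0419, 0.0765]
wrist_force: [4.7, 4.4, -2.6]
width: 0.297
```

```bash
python3 -m creep '[{"grip":2.3,"dp":[0,0,0.1],"rotation":[0,0,0]},{"grip":2.3,"dp":[0,0,0.2],"rotation":[0,0,0]}]'|grep -E 'force|pos|width'
```

```text
tool_pos: [0.5584, -0.0438, 0.0765]
wrist_force: [5.0, 3.8, -3.4]
width: 0.3
```

```bash
python3 -m creep '[{"grip":2.3,"dp":[0,0,0.1],"rotation":[0,0,0]},{"grip":2.3,"dp":[0,0,0.2],"rotation":[0,0,0]}]'|grep -E 'force|pos|width'
```

```text
tool_pos: [0.5578, -0.0457, 0.0765]
wrist_force: [5.9, 5.0, -2.1]
width: 0.3
```

```bash
python3 -m creep '[{"grip":2.3,"dp":[0,0,0.1],"rotation":[0,0,0]},{"grip":2.3,"dp":[0,0,0.2],"rotation":[0,0,0]}]'|grep -E 'force|pos|width'
```

```text
tool_pos: [0.5571, -0.0476, 0.0765]
wrist_force: [5.3, 3.6, -2.6]
width: 0.301
```

```bash
python3 -m creep '[{"grip":2.3,"dp":[0,0,0.1],"rotation":[0,0,0]},{"grip":2.3,"dp":[0,0,0.2],"rotation":[0,0,0]}]'|grep -E 'force|pos|width'
```

```text
tool_pos: [0.5564, -0.0495, 0.0765]
wrist_force: [4.7, 4.4, -3.2]
width: 0.298
```

```bash
python3 -m creep '[{"grip":2.3,"dp":[0,0,0.1],"rotation":[0,0,0]},{"grip":2.3,"dp":[0,0,0.2],"rotation":[0,0,0]}]'|grep -E 'force|pos|width'
```

```text
tool_pos: [0.5557, -0.0513, 0.0765]
wrist_force: [5.2, 4.3, -3.0]
width: 0.297
```

```bash
python3 -m creep '[{"grip":2.3,"dp":[0,0,0.1],"rotation":[0,0,0]},{"grip":2.3,"dp":[0,0,0.2],"rotation":[0,0,0]}]'|grep -E 'force|pos|width'
```

```text
tool_pos: [0.555, -0.0532, 0.0765]
wrist_force: [5.6, 4.3, -2.2]
width: 0.297
```

```bash
python3 look.py w13; python3 t.py -.085 .077
```

```text
11.45 [ 0.55490341 -0.05345139  0.07649838] 0.3004394228423068 [ 4.45533331  4.47718004 -3.20312049]
now along/across -0.06493973429036874 -0.0001789934407824206
(array([-0.05, -0.02,  2.01]), array([ 0.0004, -0.0024, -0.0016]))
```

View pics/w13.png

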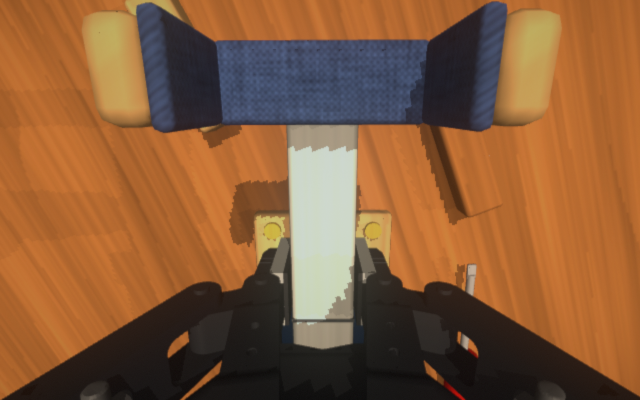

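```bash
python3 -m creep '[{"grip":2.3,"dp":[0,0,0.1],"rotation":[0,0,0]},{"grip":2.3,"dp":[0,0,0.2],"rotation":[0,0,0]}]'|grep -E 'force|pos|width'
```

```text
tool_pos: [0.5543, -0.0551, 0.0765]
wrist_force: [5.0, 3.1, -3.4]
width: 0.296
```

```bash
python3 -m creep '[{"grip":2.3,"dp":[0,0,0.1],"rotation":[0,0,0]},{"grip":2.3,"dp":[0,0,0.2],"rotation":[0,0,0]}]'|grep -E 'force|pos|width'
```

```text
tool_pos: [0.5535, -0.0573, 0.0765]
wrist_force: [3.5, -1.0, -1.7]
width: 0.296
```

```bash
python3 -m creep '[{"grip":2.3,"dp":[0,0,0.1],"rotation":[0,0,0]},{"grip":2.3,"dp":[0,0,0.2],"rotation":[0,0,0]}]'|grep -E 'force|pos|width'
```

```text
tool_pos: [0.5524, -0.0602, 0.0765]
wrist_force: [5.1, -0.3, -4.2]
width: 0.3
```

```bash
python3 -m creep '[{"grip":2.3,"dp":[0,0,0.05],"rotation":[0,0,0]},{"grip":2.3,"dp":[0,0,0.05],"rotation":[0,0,0]}]'|grep -E 'force|pos|width'
```

```text
tool_pos: [0.5521, -0.061, 0.0765]
wrist_force: [5.7, -0.7, -3.6]
width: 0.3
```

```bash
python3 look.py w14; python3 -m creep '[{"grip":2.3,"dp":[0,0,0.05],"rotation":[0,0,0]},{"grip":2.3,"dp":[0,0,0.05],"rotation":[0,0,0]}]'|grep -E 'force|pos|width'
```

```text
tool_pos: [0.5519, -0.0614, 0.0765]
wrist_force: [5.2, -1.2, -3.3]
width: 0.302
```

View pics/w14.png

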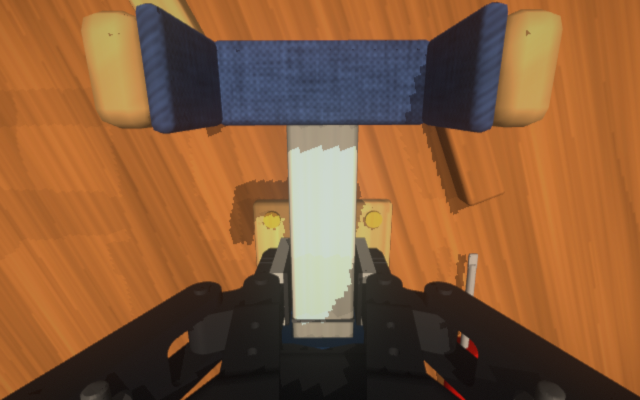

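```bash
python3 -m creep '[{"grip":2.3,"dp":[0,0,0.05],"rotation":[0,0,0]},{"grip":2.3,"dp":[0,0,0.05],"rotation":[0,0,0]}]'|grep -E 'force|pos|width'; python3 - <<'E'
from h import *
from workcell import bot
p,d=bot.read_camera('scene')
cv2.imwrite('pics/s14.png',cv2.resize(p[165:245,240:340,::-1],None,fx=8,fy=7.5,interpolation=cv2.INTER_CUBIC))
p,d=bot.read_camera('top')
cv2.imwrite('pics/t14.png',cv2.resize(p[165:220,320:405,::-1],None,fx=9,fy=9,interpolation=cv2.INTER_CUBIC))
E
```

```text
tool_pos: [0.5518, -0.0619, 0.0765]
wrist_force: [4.9, -0.8, -3.5]
width: 0.302
```

View pics/s14.png

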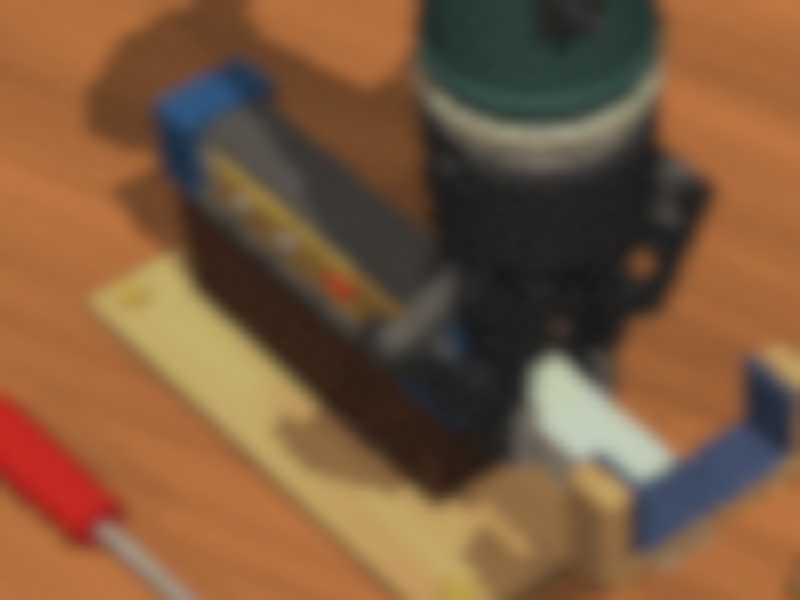

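View pics/t14.png

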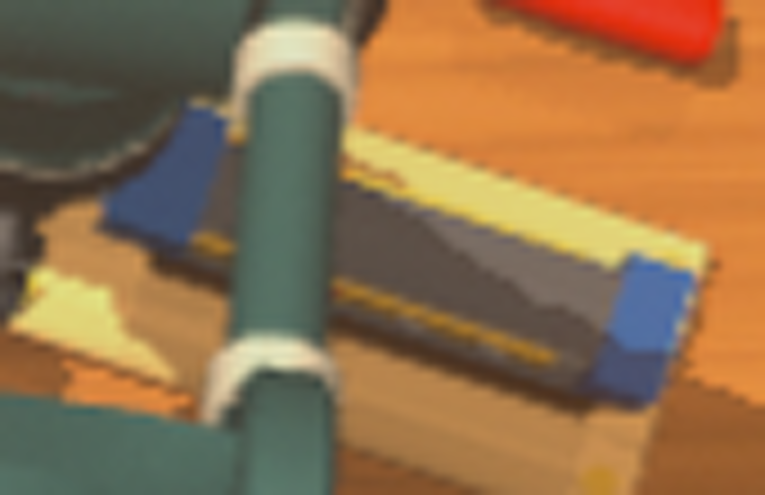

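```bash
python3 -m creep '[{"grip":2.3,"dp":[0,0,0.05],"rotation":[0,0,0]},{"grip":2.3,"dp":[0,0,0.05],"rotation":[0,0,0]}]'|grep -E 'force|pos|width'
```

```text
tool_pos: [0.5516, -0.0624, 0.0765]
wrist_force: [5.4, -1.6, -3.5]
width: 0.3
```

```bash
python3 -m creep '[{"grip":2.3,"dp":[0,0,0.05],"rotation":[0,0,0]},{"grip":2.3,"dp":[0,0,0.05],"rotation":[0,0,0]}]'|grep -E 'force|pos|width'; python3 look.py w15
```

```text
tool_pos: [0.5515, -0.0627, 0.0765]
wrist_force: [4.2, -0.8, -3.6]
width: 0.296
```

View pics/w15.png

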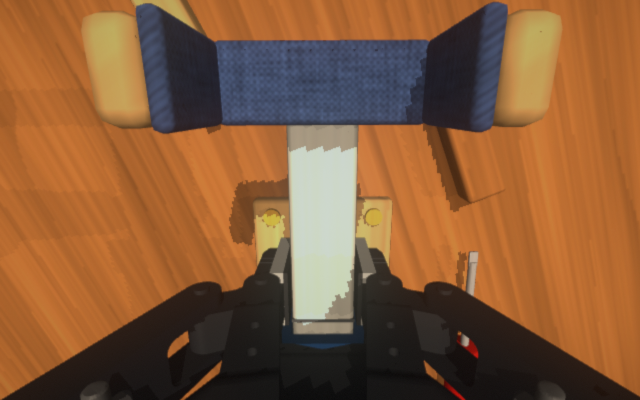

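```bash
python3 -m creep '[{"grip":2.3,"dp":[0,0,0.05],"rotation":[0,0,0]},{"grip":2.3,"dp":[0,0,0.05],"rotation":[0,0,0]}]'|grep -E 'force|pos|width'
```

```text
tool_pos: [0.5515, -0.0628, 0.0765]
wrist_force: [6.2, 1.3, -3.4]
width: 0.302
```

```bash
python3 -m creep '[{"grip":2.3,"dp":[0,0,0.05],"rotation":[0,0,0]},{"grip":2.3,"dp":[0,0,0.05],"rotation":[0,0,0]}]'|grep -E 'force|pos|width'
```

```text
tool_pos: [0.5515, -0.0628, 0.0765]
wrist_force: [6.5, 2.9, -4.1]
width: 0.3
```

```bash
python3 -m creep '[{"grip":2.3,"dp":[0,0,0.05],"rotation":[0,0,0]},{"grip":2.3,"dp":[0,0,0.05],"rotation":[0,0,0]}]'|grep -E 'force|pos|width'
```

```text
tool_pos: [0.5514, -0.0629, 0.0765]
wrist_force: [7.0, 4.9, -3.9]
width: 0.297
```

```bash
python3 -m creep '[{"grip":2.3,"dp":[0,0,-0.1],"rotation":[0,0,0]},{"grip":2.3,"dp":[0,0,-0.2],"rotation":[0,0,0]},{"grip":2.3,"dp":[0,0,-0.3],"rotation":[0,0,0]}]'|grep -E 'force|pos|width'
```

```text
tool_pos: [0.5518, -0.0617, 0.0765]
wrist_force: [4.5, -3.3, -3.2]
width: 0.298
```

```bash
python3 -m creep '[{"grip":2.3,"dp":[0,0,-0.05],"rotation":[0,0,0]},{"grip":2.3,"dp":[0,0,-0.1],"rotation":[0,0,0]}]'|grep -E 'force|pos|width'
```

```text
tool_pos: [0.5522, -0.0609, 0.0765]
wrist_force: [4.3, -3.3, -3.1]
width: 0.301
```

```bash
python3 -m creep '[{"grip":2.3,"dp":[0,0,-0.05],"rotation":[0,0,0]},{"grip":2.3,"dp":[0,0,-0.1],"rotation":[0,0,0]}]'|grep -E 'force|pos|width'
```

```text
tool_pos: [0.5525, -0.06, 0.0765]
wrist_force: [4.4, -3.0, -3.6]
width: 0.302
```

```bash
python3 -m creep '[{"grip":2.3,"dp":[0,0,-0.05],"rotation":[0,0,0]},{"grip":2.3,"dp":[0,0,-0.1],"rotation":[0,0,0]}]'|grep -E 'force|pos|width'
```

```text
tool_pos: [0.5526, -0.0596, 0.0765]
wrist_force: [3.2, -5.5, -2.0]
width: 0.301
```

```bash
python3 -m creep '[{"grip":2.3,"dp":[0,0,-0.05],"rotation":[0,0,0]},{"grip":2.3,"dp":[0,0,-0.1],"rotation":[0,0,0]}]'|grep -E 'force|pos|width'
```

```text
tool_pos: [0.5527, -0.0595, 0.0765]
wrist_force: [2.1, -9.4, -2.0]
width: 0.303
```

```bash
python3 -m creep '[{"grip":2.3,"dp":[0,0,0.15],"rotation":[0,0,0]},{"grip":2.3,"dp":[0,0,0.3],"rotation":[0,0,0]},{"grip":3.5,"dp":[0,0,0.3],"rotation":[0,0,0]},{"grip":6,"dp":[0,0,0.3],"rotation":[0,0,0]},{"grip":7,"dp":[0,0,0.3],"rotation":[0,0,0]}]'; python3 -m creep '[{"grip":7,"dp":[-1,0,0],"rotation":[0,0,0]},{"grip":7,"dp":[-4,0,0],"rotation":[0,0,0]},{"grip":7,"dp":[-8,0,0],"rotation":[0,0,0]},{"grip":7,"dp":[-12,0,0],"rotation":[0,0,0]},{"grip":7,"dp":[-15,0,0],"rotation":[0,0,0]}]'; python3 look.py w16
```

```text
time: 14.82
tool_pos: [0.5507, -0.06, 0.0761]
tcp_rot: [1.464, 1.022, -1.466]
wrist_force: [0.3, -0.5, 0.3]
width: 0.681
time: 15.23
tool_pos: [0.5523, -0.06, 0.2307]
tcp_rot: [1.466, 1.019, -1.462]
wrist_force: [0.7, -0.0, 0.9]
width: 0.821
```

View pics/w16.png

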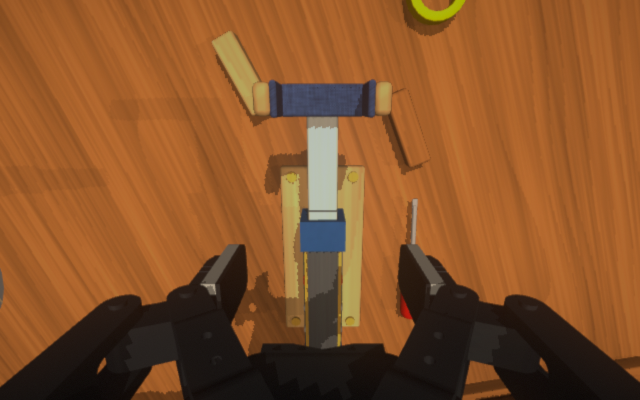

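```bash
python3 -m creep '[{"grip":8,"dp":[-2,0,-4],"rotation":[0,0,0]},{"grip":8,"dp":[-2,0,-8],"rotation":[0,0,0]},{"grip":8,"dp":[-2,0,-8],"rotation":[0,0,0]},{"grip":8,"dp":[-2,0,-8],"rotation":[0,0,0]}]'; python3 look.py w17; python3 - <<'E'
from h import *
from workcell import bot
z=np.load('w17.npz')
cv2.imwrite('pics/w17z.png',cv2.resize(z['p'][150:310,240:400,::-1],None,fx=3.7,fy=3.7,interpolation=cv2.INTER_CUBIC))
p,d=bot.read_camera('scene')
a=cv2.resize(p[165:245,240:340,::-1],(600,450),interpolation=cv2.INTER_CUBIC)
cv2.imwrite('pics/s17.png',a)
p,d=bot.read_camera('top')
cv2.imwrite('pics/t17.png',cv2.resize(p[120:220,250:405,::-1],None,fx=5,fy=5,interpolation=cv2.INTER_CUBIC))
E
```

```text
time: 15.62
tool_pos: [0.5797, 0.0169, 0.2473]
tcp_rot: [1.462, 1.023, -1.461]
wrist_force: [0.1, 0.6, -1.2]
width: 0.938
```

View pics/w17z.png

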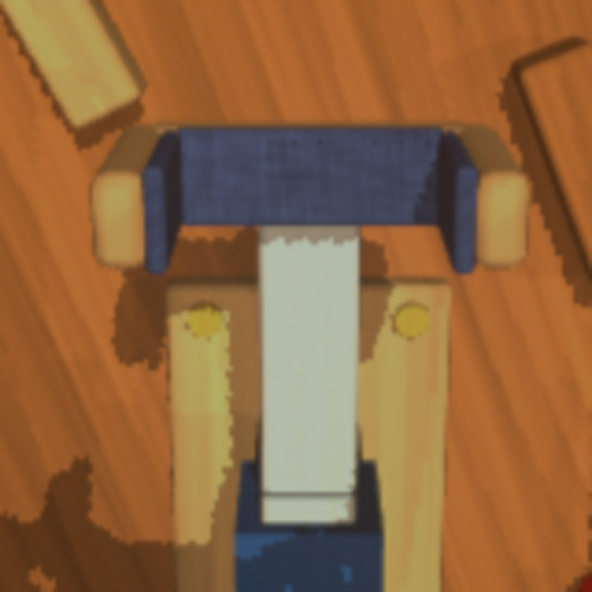

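View pics/s17.png

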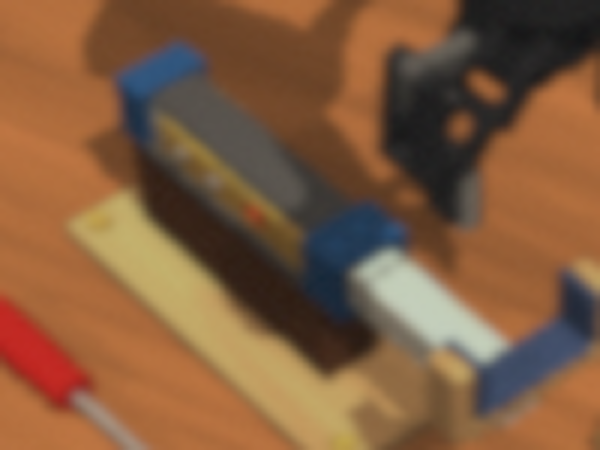

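View pics/t17.png

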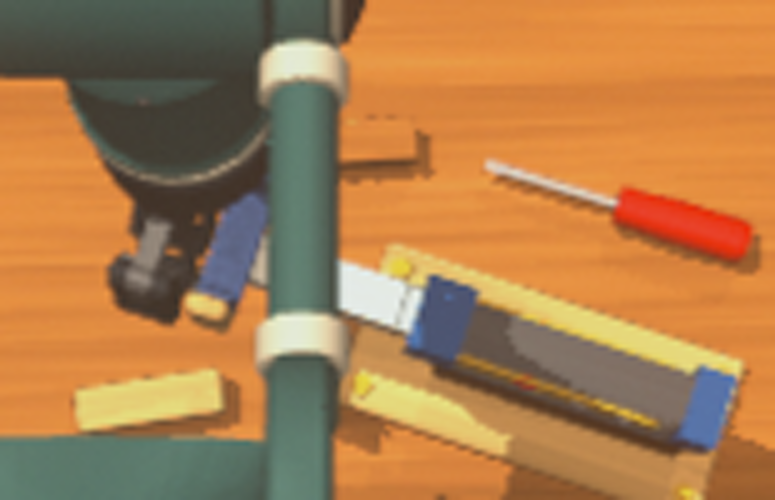

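```bash
python3 -m creep '[{"grip":8.5,"dp":[0,0,4],"rotation":[0,0,0]},{"grip":8.5,"dp":[0,0,8],"rotation":[0,0,0]},{"grip":8.5,"dp":[0,0,12],"rotation":[0,0,0]},{"grip":8.5,"dp":[0,0,14],"rotation":[0,0,0]},{"grip":8.5,"dp":[0,0,14],"rotation":[0,0,0]}]'; python3 look.py w18; python3 - <<'E'
from h import *
z=np.load('w18.npz')
cv2.imwrite('pics/w18z.png',cv2.resize(z['p'][130:290,240:400,::-1],None,fx=3.7,fy=3.7,interpolation=cv2.INTER_CUBIC))
E
```

```text
time: 16.18
tool_pos: [0.5284, -0.1211, 0.2458]
tcp_rot: [1.466, 1.017, -1.471]
wrist_force: [0.7, -0.2, -0.5]
width: 0.996
```

View pics/w18z.png

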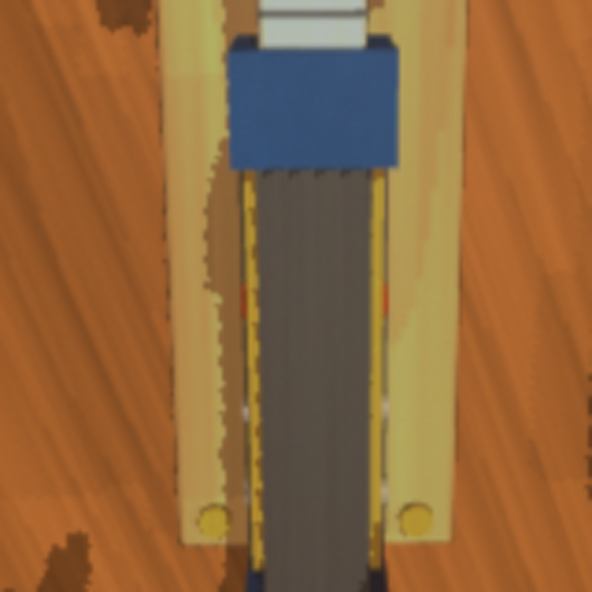

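```bash
python3 -m creep '[{"grip":8.5,"dp":[-4,0,0],"rotation":[0,0,0]},{"grip":8.5,"dp":[-4,0,0],"rotation":[0,0,0]},{"grip":8.5,"dp":[-4,0,0],"rotation":[0,0,0]}]'; python3 -c "
from workcell import bot
print(bot.finish_job())"
```

```text
time: 16.48
tool_pos: [0.5326, -0.1166, 0.2891]
tcp_rot: [1.467, 1.017, -1.46]
wrist_force: [-0.0, 0.6, -1.0]
width: 0.996
the job is handed in; nothing more can be done
None
```

The neck rest is shortened and both buttons are locked in their windows. I handed the job in at about 16.5 s, with the gripper open and about 17 cm above the rest.

I pinched the buttons flush (opening about 26 mm) and slid the tube until the fingers met the mouth at about 4 N. Then I let go, took hold of the plain tube and pushed on in small steps.

**Push force:** it stayed near 6 N while the buttons rubbed, well under 25 N. It dropped to about 1 N when they popped out.

**Lock:** the tube then stopped dead going in, and again when I pulled it back about 3.5 mm, at about 8 N. The last wrist picture shows a red button standing out on both sides, level with each other, roughly 60 mm behind the mouth.

**Bystanders:** those in the later views (wedges, screwdriver, tape ring) look unmoved. I did not re-check the jar, bottle or brush at the end, but the arm never worked near them.

**What disagreed:**
- The fingertips stood about 20 mm farther back than the tool description says. Two cameras agreed on this, so I gripped about 18 mm lower than I had planned.
- The top and wrist cameras differed by about 4 mm along the tube, so I set that distance from the wrist camera and by feel.
- After the force dropped, the tube ran about 7 mm before it stopped. The pull-back showed only about 3.5 mm of play, close to the 3 mm the window should allow.

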